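# Make up two sale lots in the second-hand shop

### The arm

A 6-joint arm with a two-finger parallel gripper is mounted at the origin on the work surface. World frame = base frame: x ahead of the robot, y to its left, z up, the work surface at z = 0. Lengths are in m, angles in rad, forces in N, time in s.
With the tool pointing down it reaches from about 0.275 to 0.75 m from the base axis. Payload 10.2 kg.
Tool frame: the origin (TCP) lies at the very end of the fingers, on their centre line; the grasp point (between the pads) lies 19 mm behind it; z points along the fingers, y is the direction in which the jaws open and shut (so a half turn about z gives the same grasp; the last joint's range is limited). The gripper opens to 88 mm and grips with 3 to 60 N. Pads are 18 mm wide; open, the fingers measure 123 mm over their backs; the gripper's body (75 mm by 187 mm) begins 45 mm behind the grasp point.
Start: joints at [0.922, 0.313, 1.498, -0, 1.331, -0.223], TCP at [0.217, 0.478, 0.204] pointing down, gripper open.
Joint ranges: [-2.94, 2.94], [-0.97, 2.17], [0.19, 2.56], [-1.23, 4.37], [0.02, 3.11], [-2.88, 2.88]. Speed limits (rad/s): [2.39, 2.39, 3.01, 3.14, 3.14, 3.14].

### API

Orientations are given as a unit quaternion [x, y, z, w].
In Python, from rig import bot, imaging gives the robot as it stands. The module is installed in compiled form; this text tells all that it offers.
- The arm moves only by the tool carry_out, never from a script. Its argument "steps" is a list of rows, each a list of 2 entries, a list of its own where there are three numbers: the shift along the tool's x, y, z in cm, then the turn, a rotation vector about the tool's x, y, z in rad. A call has 1 to 10 rows; each row is the pose to reach, as a shift and turn from the pose commanded when the call began, along the tool's axes at that moment; what a row does not reach only later rows make up. A row lasts 1/12 s, in which the tool goes at most 41.7 mm and 7.16 degrees, less where a joint would pass 70% of its speed; a pose out of reach is approached as far as the arm can. A call with a gripper value outside its range is refused whole. "jaw" is the finger opening in cm, from 0 to 8.81, set as the call begins (left out, the last holds). The fingers move at their own pace and stop on an object; "grip_force" is the grip in N (left out, the last holds). Time passes only in rows, so rows that repeat a pose let the fingers close. It gives the time, the measured TCP pose, the force and the opening at its end, in the units of the state.
- bot.read_state(): the state, without advancing time (a new reading comes with each control period).
- imaging.read_camera(name): name is "scene" or "top"; returns a dict with "image" (384x512x3 uint8, red, green, blue), "depth" (384x512 float32, m along the optical axis (not along the pixel's ray), 0 where there is no reading), "fov_y" (degrees; the focal length in pixels is half the picture's height over the tangent of half this angle, whatever the lens; pixels are square), "cx", "cy" (the principal point, pixels), "rvec" (rotation vector, rad) and "tvec" (3), from world to camera coordinates, as OpenCV has them. Camera axes: x right, y down, z forward; pixel columns grow to the right and rows downward; lengths in m; the calibration is good to about 2 mm. A picture is of the moment at which its call begins.
- bot.sign_off(): hands the job in, once; it reports no verdict.
The state is a dict: "clock": time; "qpos": joint angles; "joint_velocities": joint speeds; "effort": joint torques, N m; "tcp_pos": TCP position; "eef_rot": TCP orientation; "force": force on the tool from outside, world axes, zero at the start; "ft_torque": the same for the moment, N m; "finger_gap": finger opening in m.
Only numpy, scipy, OpenCV 4.12 (cv2) and the standard library are available. Lean on these libraries where they do the work, as an engineer would, in place of code of your own. Each camera call takes 0.05 s, during which the arm holds its last target.

### The job

Make up two sale lots, one thing to a compartment, upright: the pewter beaker and the amber bottle go in the red tray, the brass candlestick and the white jar in the blue tray. Feel the weight of the sealed tin: if it is full (over 300 g) it joins the red lot, if it is empty it joins the blue lot. Set things down without dropping them, and leave the copper beaker, the green bottle and the pepper mill where they stand.

Things in the scene. Friction and masses are not known exactly. Their poses are not given: they have to be found in the camera images.
- red_tray: display tray of red painted wood, fixed to the table, 270 x 95 mm outside and 14 mm high, walls and floor 5 mm thick; two dividers as high as the walls cross it, making three equal compartments in a row along its long side, each about 83 x 85 mm inside. Origin: centre of the underside; x runs along the long side, y along the short side, z up. The middles of the compartments lie at x = -88, 0 and +88 mm, y = 0. It stands to one side of the stock, left or right
- blue_tray: display tray of blue painted wood, fixed to the table, 270 x 95 mm outside and 14 mm high, walls and floor 5 mm thick; two dividers as high as the walls cross it, making three equal compartments in a row along its long side, each about 83 x 85 mm inside. Origin: centre of the underside; x runs along the long side, y along the short side, z up. The middles of the compartments lie at x = -88, 0 and +88 mm, y = 0. It stands to one side of the stock, left or right
- tin_mid (a point): sealed cylindrical tin, cream with a red lid and a thin green band near its foot, 54 mm across and 66 mm high, standing loose; it holds an unknown amount of old coins, packed tight, that neither rattle nor show: 110 to 490 g in all. Over 300 g counts as full, under 300 g as empty; within 50 g of 300 g either lot is accepted. Point: its centre, 33 mm above its underside; z up
- pewter_beaker_mid (a point): grey pewter beaker, open at the top, round, 52 mm across at the foot and 50 mm at the rim, 66 mm high, about 180 g, standing loose. Point: on its axis, 33 mm above its underside (half-way up, 51 mm across there); z up
- amber_bottle_mid (a point): amber glass bottle with a cork, round, 50 mm across up to 56 mm, then a shoulder and a 22 mm neck, 86 mm high with the cork, about 200 g, standing loose. Point: on its axis, 43 mm above its underside (half-way up); z up
- candlestick_mid (a point): brass candlestick, 72 mm high: round foot 58 mm across, plain round stem 28 mm across from 16 mm up to the top, with two thin dark rings and a dark socket, about 250 g, standing loose. Point: on its axis, 36 mm above its underside (half-way up); z up
- white_jar_mid (a point): white ceramic jar with a blue band and a blue lid with a small round knob, closed, round, 56 mm across (the body reaches up to 60 mm), 82 mm high over the knob, about 250 g, standing loose; the lid does not come off. Point: on its axis, 41 mm above its underside (half-way up); z up
- copper_beaker_mid (a point): copper-coloured beaker, the same shape and size as the pewter one, standing loose; it is not for sale in these lots: leave it where it stands. Point: on its axis, 33 mm above its underside; z up
- green_bottle_mid (a point): green glass bottle, the same shape and size as the amber one, standing loose; it is not for sale in these lots: leave it where it stands. Point: on its axis, 43 mm above its underside; z up
- mill_mid (a point): dark wooden pepper mill, turned, 52 mm across at the foot and 94 mm high, standing loose; it is not for sale in these lots: leave it where it stands. Point: on its axis, 47 mm above its underside; z up
There are look-alikes about, which are no part of the job. Leave any purple look-alike of the part that bears candlestick_mid alone.

How it is judged:
By the outcome, as a careful person would: the job done as asked, in the order asked, and still so for the second after the job is handed in, with the robot touching nothing.
It also fails if it takes over 118 s, if anything falls off the work surface, if the arm or the gripper's body presses on something with over 40 N, if the wrist force passes 120 N, or if a joint passes its speed limit or range.

## Working session

There is one attempt and no reset: what is moved stays moved. The work goes in short steps, Python scripts to look and compute and a tool call to move; the robot and the scene stay as the last step left them, time stands still between calls to the robot, and variables do not carry over. Pictures are saved under pics/ and viewed, and the job is handed in when it is done.

Besides the shell and the picture viewer there is one more tool, called by a JSON object that holds its "fn" and its "kwargs", one argument or row to a line. carry_out: Moves the arm, as the interface text tells. Its arguments: {"type":"object","properties":{"steps":{"type":"array","items":{"type":"array"}},"jaw":{"type":"number"},"grip_force":{"type":"number"}},"required":["steps"]}

```bash
mkdir -p pics; python3 - <<'E'
from rig import bot, imaging
import cv2, numpy as np
print(bot.read_state())
for n in ("scene","top"):
    d=imaging.read_camera(n)
    np.savez(f"{n}0.npz",**d)
    print(n,d["fov_y"],d["cx"],d["cy"],d["rvec"],d["tvec"])
    cv2.imwrite(f"pics/{n}0.png",cv2.resize(d["image"][:,:,::-1],(800,600)))
E
```

```text
{'clock': 0.0, 'qpos': array([ 9.21552914e-01,  3.13445090e-01,  1.49842483e+00,  1.40573516e-05,
        1.33095971e+00, -2.23404052e-01]), 'joint_velocities': array([-0.00122159, -0.00032668, -0.00080113,  0.00064909, -0.00050709,
        0.00040846]), 'effort': array([-9.32106241e-05, -4.02205575e+01, -2.52283341e+01,  6.95104315e-02,
        3.51420615e-02, -1.14454083e-04]), 'tcp_pos': array([0.21670925, 0.47788528, 0.20376821]), 'eef_rot': array([ 2.11316141e-01,  9.77417570e-01, -5.57658602e-04, -2.67566785e-04]), 'force': array([-0.08543602, -0.49463132,  0.26448587]), 'ft_torque': array([-0.00438325,  0.01564726,  0.04646829]), 'finger_gap': 0.08785436582809887}
scene 56.60316866080553 258.1254349840018 187.758466339821 [ 1.85594932  1.45355884 -0.65286813] [-0.1377014  -0.33058967  1.49002938]
top 48.999947128082724 257.80456483000256 190.88467402188775 [ 2.1499125  -2.1671523   0.12887449] [-6.27853677e-04  6.20881513e-01  1.15924166e+00]
```

View pics/top0.png

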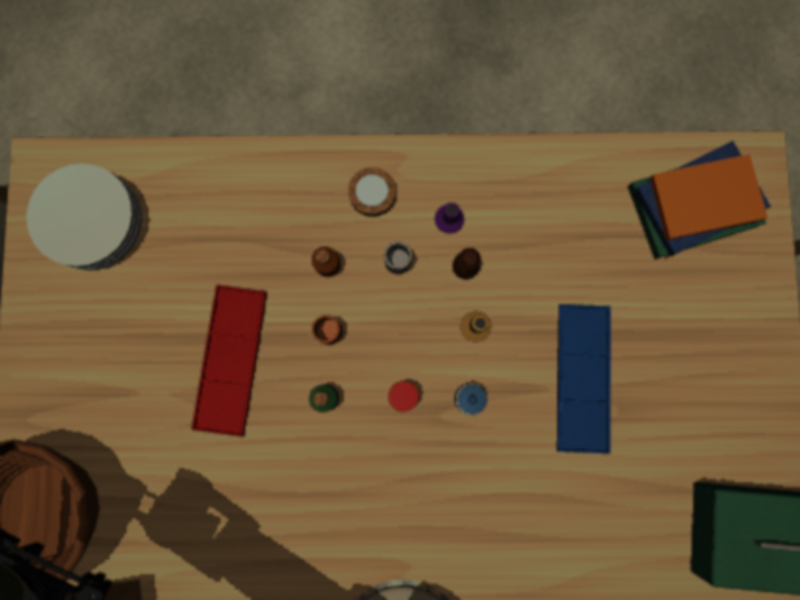

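View pics/scene0.png

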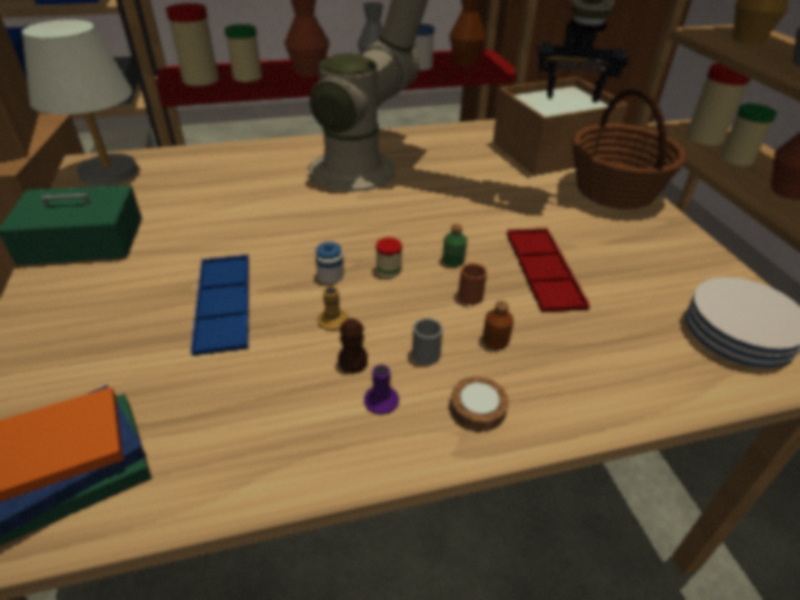

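The top picture shows x up and y to the left. In 800 px coordinates: amber bottle (327,260), copper (329,329), green (325,397), pewter (399,257), tin (404,395), candlestick (476,325), jar (471,398), mill (467,263) and purple look-alike (450,216). The red tray is on the left around (230,360), the blue tray on the right around (584,378).

```bash
cat > h.py <<'E'
import numpy as np, cv2
from scipy import ndimage
from scipy.optimize import least_squares
def cloud(d):
    h,w=d["depth"].shape
    f=h/2/np.tan(np.radians(float(d["fov_y"]))/2)
    u,v=np.meshgrid(np.arange(w),np.arange(h))
    z=d["depth"]
    P=np.stack([(u-d["cx"])/f*z,(v-d["cy"])/f*z,z],-1)
    R,_=cv2.Rodrigues(np.asarray(d["rvec"],float))
    return (P-np.asarray(d["tvec"]).ravel())@R
def load(n):
    return dict(np.load(n))
def proj(d,p):
    h,w=d["depth"].shape
    f=h/2/np.tan(np.radians(float(d["fov_y"]))/2)
    R,_=cv2.Rodrigues(np.asarray(d["rvec"],float))
    q=R@np.asarray(p)+np.asarray(d["tvec"]).ravel()
    return q[0]/q[2]*f+d["cx"],q[1]/q[2]*f+d["cy"]
E
python3 - <<'E'
from h import *
T=load("top0.npz");S=load("scene0.npz")
W=cloud(T);V=cloud(S)
names=dict(amber=(327,260),copper=(329,329),green=(325,397),tin=(404,395),pewter=(399,257),candle=(476,325),jar=(471,398),mill=(467,263),purple=(450,216),bowl=(372,190))
for n,(a,b) in names.items():
    p=W[int(b/1.5625),int(a/1.5625)]
    c=p[:2]
    for W_,tag in ((W,'top'),(V,'scene')):
        m=(np.hypot(W_[...,0]-c[0],W_[...,1]-c[1])<0.047)&(W_[...,2]>0.012)
        q=W_[m]
        print(n,tag,p.round(3),m.sum(),'zmax',q[:,2].max().round(3),'x',np.percentile(q[:,0],[1,99]).round(3),'y',np.percentile(q[:,1],[1,99]).round(3),'top-mean',q[q[:,2]>q[:,2].max()-.012].mean(0).round(3))
t=W[(abs(W[...,0]-.45)<.3)&(W[...,2]<.02)&(T["depth"]>0)]
print(np.median(t[:,2]), (T["depth"]==0).sum())
for n,ch in(("red",0),("blue",2)):
    for D,w in((T,W),(S,V)):
        im=cv2.cvtColor(D["image"],cv2.COLOR_RGB2HSV).astype(int)
        hue=im[...,0]
        m=((hue<6)|(hue>174)) if ch==0 else (abs(hue-108)<10)
        m&=(im[...,1]>150)&(im[...,2]>40)&(w[...,2]<.03)&(w[...,2]>-.02)&(w[...,0]>.2)&(w[...,0]<.7)&(abs(w[...,1])>.12)
        l,k=ndimage.label(m); 
        s=ndimage.sum(m,l,range(1,k+1)); m=l==1+np.argmax(s)
        q=w[m]; r=cv2.minAreaRect((q[:,:2]*1000).astype(np.float32))
        print(n,m.sum(),r,q.mean(0).round(4))
E
```

```text
amber top [0.685 0.128 0.083] 283 zmax 0.09 x [0.668 0.716] y [0.112 0.159] top-mean [0.692 0.136 0.085]
amber scene [0.685 0.128 0.083] 432 zmax 0.089 x [0.681 0.72 ] y [0.11  0.154] top-mean [0.696 0.133 0.085]
copper top [0.57  0.133 0.01 ] 155 zmax 0.07 x [0.542 0.59 ] y [0.109 0.157] top-mean [0.567 0.133 0.065]
copper scene [0.57  0.133 0.01 ] 375 zmax 0.069 x [0.545 0.594] y [0.107 0.154] top-mean [0.57  0.13  0.063]
green top [0.446 0.129 0.086] 280 zmax 0.092 x [0.421 0.467] y [0.114 0.163] top-mean [0.445 0.139 0.085]
green scene [0.446 0.129 0.086] 311 zmax 0.089 x [0.435 0.472] y [0.112 0.158] top-mean [0.448 0.136 0.085]
tin top [ 0.45  -0.005  0.064] 1065 zmax 1.226 x [0.425 0.477] y [-0.027  0.02 ] top-mean [ 0.477 -0.007  1.226]
tin scene [ 0.45  -0.005  0.064] 359 zmax 0.07 x [0.427 0.477] y [-0.031  0.02 ] top-mean [ 0.454 -0.006  0.066]
pewter top [0.704 0.002 0.006] 172 zmax 0.069 x [0.673 0.722] y [-0.018  0.027] top-mean [0.697 0.005 0.064]
pewter scene [0.704 0.002 0.006] 467 zmax 0.07 x [0.676 0.725] y [-0.023  0.024] top-mean [0.701 0.003 0.064]
candle top [ 
[... 982 characters left out ...]
op-mean [0.828 0.053 0.025]
bowl scene [0.828 0.051 0.027] 927 zmax 0.031 x [0.789 0.874] y [0.006 0.092] top-mean [0.833 0.049 0.026]
-0.0004714549188314426 758
red 3019 ((514.406982421875, 315.0767822265625), (93.64356994628906, 265.63629150390625), 81.70367431640625) [0.5124 0.3166 0.0057]
red 1430 ((518.130615234375, 312.4731140136719), (92.97309875488281, 271.1591491699219), 81.53053283691406) [0.5291 0.3113 0.0073]
blue 2879 ((476.2223815917969, -334.5993347167969), (91.76183319091797, 262.07366943359375), 87.1610107421875) [ 0.4749 -0.3366  0.0048]
blue 1758 ((479.22100830078125, -337.4966125488281), (88.05070495605469, 271.15679931640625), 87.51264190673828) [ 0.4912 -0.3393  0.007 ]
```

{"fn": "carry_out", "kwargs": {
  "steps": [
    [[-8, -3, 0], [0, 0, 0.12]],
    [[-16, -6, 0], [0, 0, 0.24]],
    [[-22, -8, 0], [0, 0, 0.36]],
    [[-28, -10.3, 0], [0, 0, 0.48]],
    [[-34, -12.5, 0], [0, 0, 0.6]],
    [[-40, -14.7, 0], [0, 0, 0.72]],
    [[-46, -17, 0], [0, 0, 0.84]],
    [[-52, -19, 0], [0, 0, 0.96]],
    [[-58, -21.4, 0], [0, 0, 1.08]],
    [[-63.5, -23.4, 0], [0, 0, 1.145]]
  ],
  "jaw": 8.8,
  "grip_force": 20
}}

```text
clock: 0.93
tcp_pos: [0.5145, 0.1837, 0.2041]
eef_rot: [0.709, 0.705, -0.0, -0.0]
force: [0.0, 1.2, 0.8]
finger_gap: 0.0882
```

{"fn": "carry_out", "kwargs": {
  "steps": [
    [[0, 0, 0], [0, 0, 0]],
    [[0, 0, 0], [0, 0, 0]]
  ]
}}

```text
clock: 1.1
tcp_pos: [0.5142, 0.1841, 0.2035]
eef_rot: [0.708, 0.706, -0.001, -0.0]
force: [-0.4, 0.1, 0.1]
finger_gap: 0.0876
```

```bash
cat >> h.py <<'E'
from scipy.spatial.transform import Rotation as Rn
def to(target, yang=None):
    """shift (cm) in tool axes and turn about tool z to world target; yang=angle (deg) of tool y from world x"""
    from rig import bot
    s=bot.read_state(); R=Rn.from_quat(s["eef_rot"]).as_matrix()
    d=R.T@(np.asarray(target)-s["tcp_pos"])*100
    a=np.degrees(np.arctan2(R[1,1],R[0,1]))
    print("t",round(s["clock"],2),"tcp",s["tcp_pos"].round(4),"tilt",R[:,2].round(3),"yang",round(a,1),"shift",d.round(2),"turn",None if yang is None else round(-np.radians((yang-a+180)%360-180),3),"F",s["force"].round(2),"gap",round(s["finger_gap"],4),"q6",s["qpos"].round(2)[[0,5]])
E
python3 -c "
from h import *
to((.699,.003,.16),0)"
```

```text
t 1.1 tcp [0.5142 0.1841 0.2035] tilt [-0.001 -0.    -1.   ] yang -0.2 shift [-18.06  18.54   4.33] turn -0.003 F [-0.41  0.07  0.11] gap 0.0876 q6 [0.13 0.13]
```

{"fn": "carry_out", "kwargs": {
  "steps": [
    [[-3, 3, 0.7], [0, 0, 0]],
    [[-5.5, 5.7, 1.4], [0, 0, 0]],
    [[-8, 8.2, 2], [0, 0, 0]],
    [[-10.5, 10.8, 2.6], [0, 0, 0]],
    [[-13, 13.3, 3.2], [0, 0, 0]],
    [[-15.5, 15.9, 3.8], [0, 0, 0]],
    [[-18, 18.5, 4.3], [0, 0, 0]],
    [[-18, 18.5, 4.3], [0, 0, 0]],
    [[-18, 18.5, 4.3], [0, 0, 0]]
  ]
}}

```text
clock: 1.85
tcp_pos: [0.6984, 0.0058, 0.1597]
eef_rot: [0.707, 0.707, -0.001, -0.001]
force: [-0.5, 1.0, -0.2]
finger_gap: 0.0881
```

```bash
python3 - <<'E'
from h import *
from rig import imaging
to((.699,.003,.03),0)
d=imaging.read_camera("scene"); np.savez("s1.npz",**d)
cv2.imwrite("pics/s1.png",cv2.resize(d["image"][100:260,150:350,::-1],(800,640))[:600])
E
```

```text
t 1.85 tcp [0.6984 0.0058 0.1597] tilt [-0.002  0.001 -1.   ] yang 0.0 shift [-0.29  0.09 12.97] turn 0.0 F [-0.46  1.03 -0.24] gap 0.0881 q6 [-0.16 -0.16]
```

View pics/s1.png

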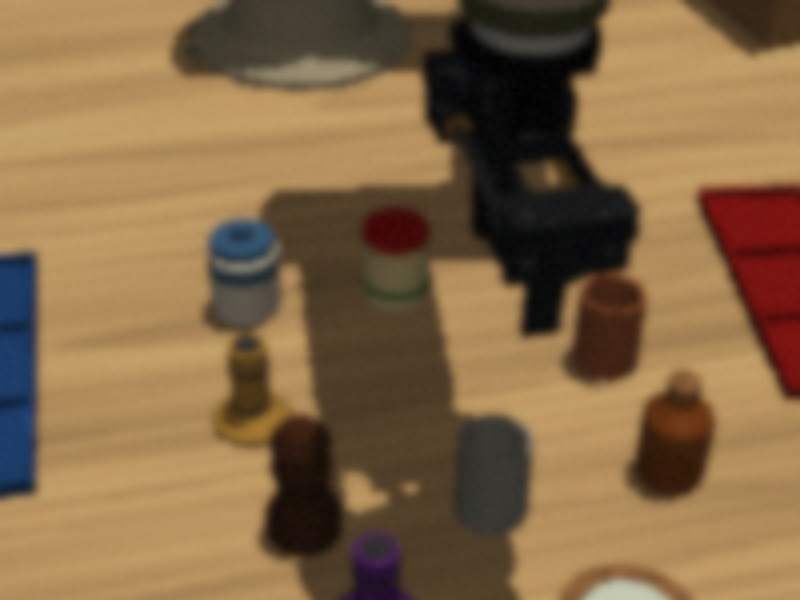

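```bash
python3 - <<'E'
from h import *
d=load("s1.npz")
for p in((.6984,.0058,.16),(.6984+.045,.0058,.16),(.699,.003,.066),(.699,.003,0)):
    u,v=proj(d,p); print((u-150)*4,(v-100)*4)
from rig import bot
print(bot.read_state())
W=cloud(d)
for a,b in ((540,310),(550,220)): print(W[100+b//4,150+a//4])
E
```

```text
507.79325579798365 323.46327788239887
529.880985615081 370.2366735653991
495.80790477260416 436.6762838392699
490.8561194551214 507.0086786204728
{'clock': 1.9, 'qpos': array([-1.57713957e-01,  7.44993652e-01,  9.31915408e-01,  3.55882917e-04,
        1.46600642e+00, -1.59162669e-01]), 'joint_velocities': array([ 2.08421400e-02, -3.78430970e-02,  1.29102825e-02,  5.02329928e-05,
        7.88104374e-04,  1.45927979e-03]), 'effort': array([-2.06476294e+00, -5.69404364e+01, -2.63990647e+01, -8.03396601e-03,
        2.41996000e-03, -2.51836079e-02]), 'tcp_pos': array([0.69805902, 0.00684707, 0.1607769 ]), 'eef_rot': array([ 7.06607486e-01,  7.07605393e-01, -2.44741205e-04, -6.39436421e-04]), 'force': array([0.17322205, 0.36780538, 0.42748401]), 'ft_torque': array([-0.01656497,  0.07846088, -0.02128294]), 'finger_gap': 0.08826054916462268}
[0.75765623 0.00314539 0.21802353]
[ 0.79158729 -0.00983783  0.30205425]
```

```bash
python3 - <<'E'
from h import *
from rig import imaging
def show(d,n):
    W=cloud(d)
    m=(abs(W[...,0]-.70)<.13)&(abs(W[...,1])<.12)&(W[...,2]>.11)&(W[...,2]<.4)
    q=W[m]; print(n,m.sum(),q.min(0),q.max(0))
    for lo in np.arange(.12,.36,.02):
        k=q[(q[:,2]>lo)&(q[:,2]<lo+.02)]
        if len(k): print(round(lo,2),len(k),k[:,0].min().round(3),k[:,0].max().round(3),k[:,1].min().round(3),k[:,1].max().round(3))
show(load("s1.npz"),"old")
d=imaging.read_camera("scene");np.savez("s2.npz",**d);show(d,"scene")
t=imaging.read_camera("top");np.savez("t2.npz",**t);show(t,"top")
a=d["image"][100:250,200:350,::-1]; b=t["image"][50:250,150:350,::-1]
cv2.imwrite("pics/s2.png",np.hstack([cv2.resize(a,(400,400)),cv2.resize(b,(400,400))]))
to((.699,.003,.03),0)
E
```

```text
old 2823 [ 0.60596001 -0.03461379  0.19336423] [0.79495833 0.04331324 0.39998251]
0.18 15 0.647 0.757 -0.004 0.015
0.2 98 0.644 0.759 -0.005 0.017
0.22 96 0.642 0.762 -0.005 0.017
0.24 23 0.645 0.785 -0.026 0.032
0.26 400 0.613 0.786 -0.029 0.04
0.28 475 0.611 0.794 -0.029 0.039
0.3 693 0.606 0.795 -0.029 0.04
0.32 157 0.668 0.719 -0.028 0.04
0.34 299 0.66 0.738 -0.032 0.042
scene 2813 [ 0.60544623 -0.05151357  0.19673259] [0.79392847 0.04417432 0.39989391]
0.18 8 0.647 0.754 -0.003 0.015
0.2 107 0.64 0.758 -0.003 0.018
0.22 100 0.636 0.761 -0.004 0.017
0.24 23 0.645 0.783 -0.006 0.027
0.26 392 0.618 0.786 -0.028 0.042
0.28 439 0.607 0.794 -0.027 0.042
0.3 742 0.605 0.794 -0.027 0.042
0.32 150 0.695 0.718 -0.024 0.03
0.34 280 0.66 0.738 -0.03 0.044
top 434 [ 0.64433745 -0.0239054   0.27509452] [0.7899322  0.04192328 0.39997851]
0.26 17 0.649 0.668 -0.016 0.034
0.28 28 0.645 0.788 -0.023 0.031
0.3 118 0.644 0.79 -0.024 0.031
0.32 32 0.656 0.657 -0.009 0.028
0.34 189 0.656 0.677 -0.024 0.042
t 2.0 tcp [0.698  0.0074 0.1621] tilt [ 0.  0. -1.] yang 0.1 shift [-0.45  0.1  13.21] turn 0.002 F [ 0.11  0.71 -0.39] gap 0.0879 q6 [-0.16 -0.16]
```

View pics/s2.png

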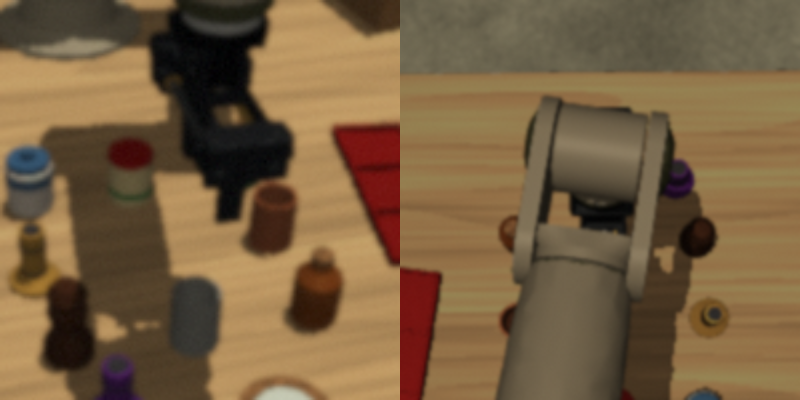

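```bash
python3 - <<'E'
from h import *
d=load("scene0.npz")
W=cloud(d)
c=np.array([.2167,.4779]); yv=np.array([.413,.911]); xv=np.array([-.911,.413])
m=(np.hypot(W[...,0]-c[0],W[...,1]-c[1])<.13)&(W[...,2]>.19)&(W[...,2]<.42)&(d["image"].max(-1)<60)
q=W[m]; 
for lo in np.arange(.18,.36,.01):
    k=q[(q[:,2]>lo)&(q[:,2]<lo+.01)]
    if len(k):
        r=k[:,:2]-c; print(round(lo,2),len(k),(r@yv).min().round(3),(r@yv).max().round(3),(r@xv).min().round(3),(r@xv).max().round(3))
print(proj(d,[.2167,.4779,.204]))
cv2.imwrite("pics/s0c.png",cv2.resize(d["image"][0:110,310:450,::-1],(760,600),interpolation=cv2.INTER_NEAREST))
E
```

```text
0.24 14 -0.053 0.058 -0.014 0.008
0.25 23 -0.058 0.06 -0.013 0.009
0.26 26 -0.057 0.06 -0.014 0.009
0.27 29 -0.06 0.061 -0.018 0.006
0.28 33 -0.061 0.061 -0.013 0.01
0.29 21 -0.063 0.069 -0.016 0.006
0.3 43 -0.085 0.086 -0.037 0.028
0.31 177 -0.084 0.086 -0.038 0.028
0.32 129 -0.089 0.091 -0.039 0.025
0.33 146 -0.091 0.093 -0.039 0.02
0.34 299 -0.092 0.094 -0.041 0.035
0.35 63 -0.04 0.017 -0.027 0.013
(np.float64(363.5803305531187), np.float64(72.35196391433567))
```

View pics/s0c.png

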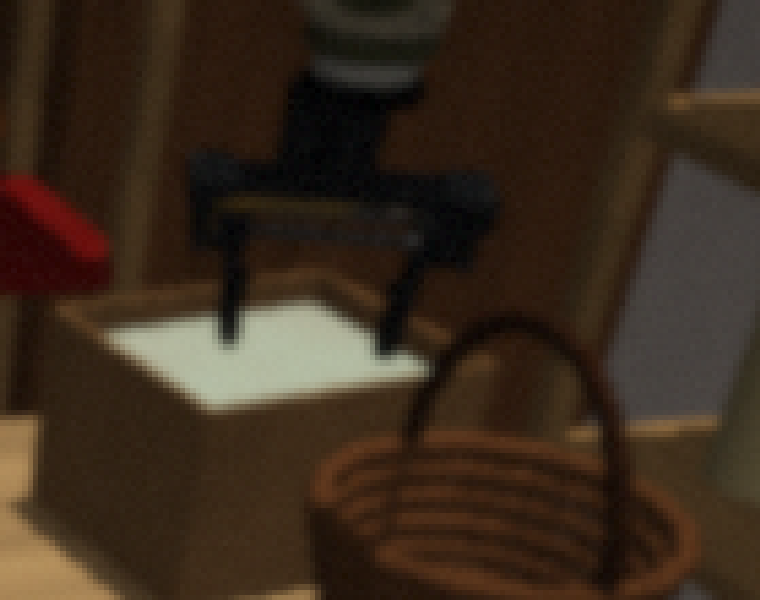

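```bash
python3 - <<'E'
from h import *
from rig import bot,imaging
for i in range(6):
    s=bot.read_state(); print(s["clock"],s["tcp_pos"].round(4),s["qpos"].round(4),s["force"].round(2)); imaging.read_camera("top")
E
```

```text
2.0 [0.698  0.0074 0.1621] [-1.569e-01  7.428e-01  9.324e-01  3.000e-04  1.466e+00 -1.591e-01] [ 0.11  0.71 -0.39]
2.05 [0.698  0.0073 0.1623] [-1.570e-01  7.426e-01  9.323e-01  2.000e-04  1.466e+00 -1.592e-01] [-0.09  0.56 -1.69]
2.1 [0.6981 0.0071 0.1623] [-1.5730e-01  7.4260e-01  9.3210e-01  1.0000e-04  1.4659e+00 -1.5920e-01] [ 0.44 -0.06  0.25]
2.15 [0.6982 0.0068 0.1622] [-1.577e-01  7.429e-01  9.318e-01  1.000e-04  1.466e+00 -1.592e-01] [-0.75 -0.22  0.42]
2.2 [0.6982 0.0065 0.1621] [-0.158   0.7433  0.9316  0.      1.466  -0.1593] [-0.83 -0.18  0.85]
2.25 [0.6983 0.0063 0.162 ] [-1.584e-01  7.436e-01  9.314e-01  1.000e-04  1.466e+00 -1.593e-01] [-0.19  0.38  0.25]
```

{"fn": "carry_out", "kwargs": {
  "steps": [
    [[-0.3, 0.1, 2.5], [0, 0, 0]],
    [[-0.3, 0.1, 5], [0, 0, 0]],
    [[-0.3, 0.1, 7.5], [0, 0, 0]],
    [[-0.3, 0.1, 9], [0, 0, 0]],
    [[-0.3, 0.1, 10], [0, 0, 0]],
    [[-0.3, 0.1, 10], [0, 0, 0]],
    [[-0.3, 0.1, 10], [0, 0, 0]]
  ]
}}

```text
clock: 2.88
tcp_pos: [0.6998, 0.0026, 0.062]
eef_rot: [0.707, 0.707, 0.0, 0.0]
force: [0.8, -1.6, 0.4]
finger_gap: 0.0879
```

```bash
cat >> h.py <<'E'
def snap(name,n,box,k):
    from rig import imaging
    d=imaging.read_camera(n)
    x0,y0,x1,y1=box
    cv2.imwrite(f"pics/{name}.png",cv2.resize(d["image"][y0:y1,x0:x1,::-1],None,fx=k,fy=k,interpolation=cv2.INTER_CUBIC))
    return d
def grip_tip(d,c,zmax=.3,r=.075):
    W=cloud(d)
    m=(np.hypot(W[...,0]-c[0],W[...,1]-c[1])<r)&(W[...,2]>.005)&(W[...,2]<zmax)&(d["image"].max(-1)<45)
    q=W[m]
    for lo in np.arange(0,zmax,.01):
        k=q[(q[:,2]>=lo)&(q[:,2]<lo+.01)]
        if len(k)>3: print(round(lo,2),len(k),k[:,:2].min(0).round(3),k[:,:2].max(0).round(3))
E
python3 - <<'E'
from h import *
to((.699,.003,.03),0)
d=snap("s3","scene",(190,90,330,250),4)
grip_tip(d,(.699,.003),.2)
E
```

```text
t 2.88 tcp [0.6998 0.0026 0.062 ] tilt [ 0.001 -0.    -1.   ] yang 0.0 shift [ 0.04 -0.08  3.2 ] turn 0.0 F [ 0.81 -1.64  0.37] gap 0.0879 q6 [-0.16 -0.16]
0.05 5 [0.679 0.01 ] [0.683 0.015]
0.1 26 [ 0.646 -0.008] [0.759 0.011]
0.11 37 [ 0.643 -0.008] [0.761 0.011]
0.12 28 [ 0.652 -0.008] [0.762 0.007]
0.13 16 [ 0.655 -0.007] [0.763 0.008]
0.14 7 [ 0.648 -0.003] [0.656 0.001]
0.16 7 [ 0.632 -0.031] [ 0.65  -0.009]
0.17 86 [ 0.632 -0.031] [ 0.763 -0.011]
0.18 49 [ 0.629 -0.031] [ 0.762 -0.017]
0.19 75 [ 0.631 -0.029] [0.756 0.02 ]
```

View pics/s3.png

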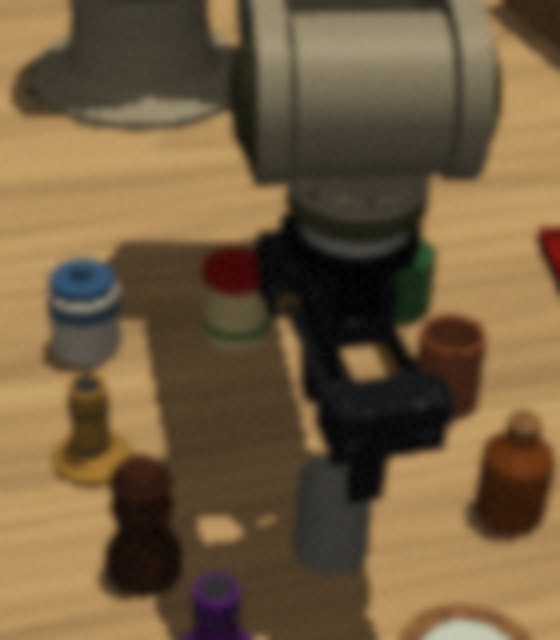

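{"fn": "carry_out", "kwargs": {
  "steps": [
    [[0, 0, 1.5], [0, 0, 0]],
    [[0, 0, 3], [0, 0, 0]],
    [[0, 0, 4], [0, 0, 0]],
    [[0, 0, 4.5], [0, 0, 0]],
    [[0, 0, 4.5], [0, 0, 0]],
    [[0, 0, 4.5], [0, 0, 0]]
  ]
}}

```text
clock: 3.43
tcp_pos: [0.7, 0.0025, 0.0172]
eef_rot: [0.707, 0.707, 0.0, 0.0]
force: [-0.0, -0.5, 0.1]
finger_gap: 0.0885
```

```bash
python3 - <<'E'
from h import *
to((.699,.003,-.008),0)
d=snap("s4","scene",(190,90,330,250),4)
grip_tip(d,(.699,.003),.2)
E
```

```text
t 3.43 tcp [0.7    0.0025 0.0172] tilt [ 0.001 -0.    -1.   ] yang -0.0 shift [ 0.05 -0.1   2.52] turn -0.0 F [-0.01 -0.52  0.12] gap 0.0885 q6 [-0.16 -0.16]
0.03 5 [ 0.679 -0.007] [0.726 0.001]
0.04 8 [ 0.68 -0.01] [0.726 0.001]
0.05 23 [ 0.648 -0.015] [0.758 0.01 ]
0.06 39 [ 0.646 -0.016] [0.76 0.01]
0.07 29 [ 0.645 -0.007] [0.762 0.008]
0.08 21 [ 0.653 -0.008] [0.761 0.008]
0.09 6 [ 0.647 -0.003] [0.761 0.001]
0.12 21 [ 0.636 -0.031] [ 0.763 -0.012]
0.13 109 [ 0.628 -0.031] [ 0.761 -0.015]
0.14 36 [ 0.629 -0.03 ] [0.765 0.02 ]
0.15 206 [ 0.629 -0.028] [0.773 0.024]
0.16 102 [ 0.632 -0.028] [0.771 0.023]
0.17 60 [ 0.695 -0.017] [0.718 0.021]
0.18 42 [ 0.7   -0.017] [0.719 0.021]
0.19 21 [ 0.672 -0.031] [0.718 0.018]
```

View pics/s4.png

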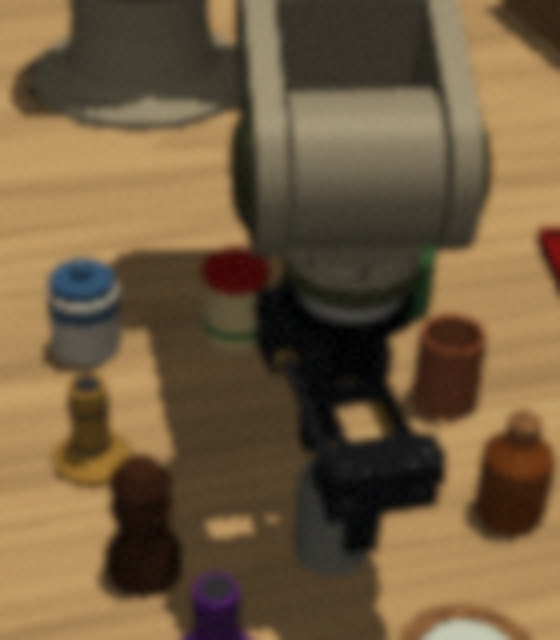

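The camera shows the fingertips 36 mm higher than the reported TCP z, and it did at home and at three heights. I'm taking the camera as the truth and lowering slowly while watching the force.

{"fn": "carry_out", "kwargs": {
  "steps": [
    [[0, 0, 0.6], [0, 0, 0]],
    [[0, 0, 1.2], [0, 0, 0]],
    [[0, 0, 1.7], [0, 0, 0]],
    [[0, 0, 2.1], [0, 0, 0]],
    [[0, 0, 2.3], [0, 0, 0]],
    [[0, 0, 2.3], [0, 0, 0]],
    [[0, 0, 2.3], [0, 0, 0]]
  ]
}}

```text
clock: 4.07
tcp_pos: [0.6996, 0.0025, -0.0067]
eef_rot: [0.707, 0.707, -0.0, 0.0]
force: [0.5, 0.2, 0.6]
finger_gap: 0.0878
```

```bash
python3 - <<'E'
from h import *
to((.699,.003,-.008),0)
d=snap("s5","scene",(190,90,330,250),4)
grip_tip(d,(.699,.003),.14)
E
```

```text
t 4.07 tcp [ 0.6996  0.0025 -0.0067] tilt [-0. -0. -1.] yang -0.0 shift [ 0.05 -0.06  0.13] turn -0.0 F [0.51 0.24 0.6 ] gap 0.0878 q6 [-0.16 -0.16]
0.02 9 [ 0.717 -0.011] [0.745 0.001]
0.03 24 [ 0.647 -0.015] [0.758 0.012]
0.04 33 [ 0.647 -0.02 ] [0.759 0.011]
0.05 34 [ 0.648 -0.021] [0.76  0.008]
0.06 22 [ 0.654 -0.019] [0.761 0.009]
0.09 9 [ 0.637 -0.031] [ 0.765 -0.009]
0.1 72 [ 0.636 -0.031] [ 0.765 -0.013]
0.11 70 [ 0.631 -0.031] [ 0.765 -0.017]
0.12 46 [ 0.634 -0.027] [0.757 0.02 ]
0.13 228 [ 0.627 -0.03 ] [0.773 0.021]
```

View pics/s5.png

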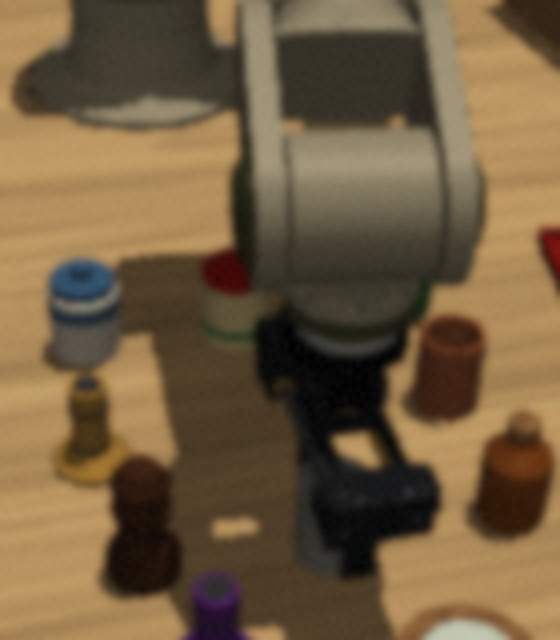

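Reported z is −0.007 with no table contact, so the reported z is indeed offset. The near finger stands beside the pewter, its tip at about (355,570). Closing now.

{"fn": "carry_out", "kwargs": {
  "steps": [
    [[0, 0, 0], [0, 0, 0]],
    [[0, 0, 0], [0, 0, 0]],
    [[0, 0, 0], [0, 0, 0]],
    [[0, 0, 0], [0, 0, 0]],
    [[0, 0, 0], [0, 0, 0]],
    [[0, 0, 0], [0, 0, 0]],
    [[0, 0, 0], [0, 0, 0]],
    [[0, 0, 0], [0, 0, 0]]
  ],
  "jaw": 4,
  "grip_force": 25
}}

```text
clock: 4.78
tcp_pos: [0.6995, 0.0025, -0.0066]
eef_rot: [0.707, 0.707, -0.0, -0.0]
force: [-0.1, -0.1, 0.1]
finger_gap: 0.0509
```

{"fn": "carry_out", "kwargs": {
  "steps": [
    [[0, 0, -0.4], [0, 0, 0]],
    [[0, 0, -1], [0, 0, 0]],
    [[0, 0, -2.2], [0, 0, 0]],
    [[0, 0, -3.8], [0, 0, 0]],
    [[0, 0, -5.6], [0, 0, 0]],
    [[0, 0, -7.4], [0, 0, 0]],
    [[0, 0, -9.2], [0, 0, 0]],
    [[0, 0, -10.4], [0, 0, 0]],
    [[0, 0, -11], [0, 0, 0]],
    [[0, 0, -11], [0, 0, 0]]
  ]
}}

```text
clock: 5.62
tcp_pos: [0.7001, 0.0025, 0.105]
eef_rot: [0.707, 0.707, 0.001, 0.001]
force: [0.6, 0.0, -2.1]
finger_gap: 0.0506
```

```bash
python3 - <<'E'
from h import *
to((.603,.301,.1),81.7)
to((.603,.301,.1),98)
d=snap("s6","scene",(190,40,400,250),3)
E
```

```text
t 5.62 tcp [0.7001 0.0025 0.105 ] tilt [ 0.002 -0.    -1.   ] yang 0.0 shift [29.85 -9.71  0.47] turn -1.426 F [ 0.58  0.03 -2.07] gap 0.0506 q6 [-0.16 -0.16]
t 5.62 tcp [0.7001 0.0025 0.105 ] tilt [ 0.002 -0.    -1.   ] yang 0.0 shift [29.85 -9.71  0.47] turn -1.71 F [ 0.58  0.03 -2.07] gap 0.0506 q6 [-0.16 -0.16]
```

View pics/s6.png

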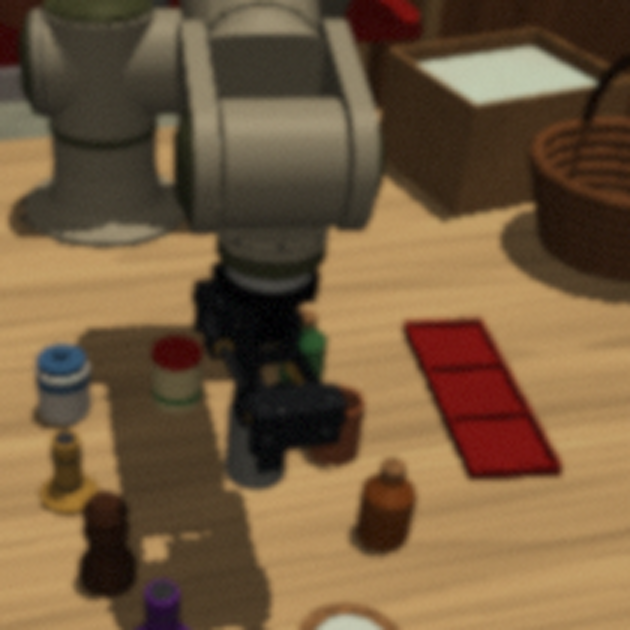

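{"fn": "carry_out", "kwargs": {
  "steps": [
    [[1, -0.3, 0], [0, 0, -0.06]],
    [[3, -1, 0], [0, 0, -0.16]],
    [[5.5, -1.8, 0], [0, 0, -0.27]],
    [[8, -2.6, 0], [0, 0, -0.38]],
    [[10.6, -3.4, 0], [0, 0, -0.5]],
    [[13.2, -4.3, 0], [0, 0, -0.62]],
    [[15.8, -5.1, 0], [0, 0, -0.74]],
    [[18.4, -6, 0], [0, 0, -0.86]],
    [[21, -6.8, 0], [0, 0, -0.98]],
    [[23.5, -7.6, 0], [0, 0, -1.1]]
  ]
}}

```text
clock: 6.5
tcp_pos: [0.6223, 0.2388, 0.1019]
eef_rot: [0.23, 0.973, -0.0, -0.001]
force: [1.1, 0.0, -2.2]
finger_gap: 0.0503
```

```bash
python3 - <<'E'
from h import *
to((.603,.301,.105),81.7)
E
```

```text
t 6.5 tcp [0.6223 0.2388 0.1019] tilt [-0.002 -0.    -1.   ] yang 63.4 shift [ 4.52  4.7  -0.31] turn -0.32 F [ 1.12  0.04 -2.21] gap 0.0503 q6 [ 0.19 -0.92]
```

{"fn": "carry_out", "kwargs": {
  "steps": [
    [[2, 2.2, -0.2], [0, 0, -0.11]],
    [[3.5, 3.8, -0.3], [0, 0, -0.22]],
    [[4.4, 4.6, -0.3], [0, 0, -0.32]],
    [[4.5, 4.7, 0], [0, 0, -0.32]],
    [[4.5, 4.7, 2], [0, 0, -0.32]],
    [[4.5, 4.7, 4], [0, 0, -0.32]],
    [[4.5, 4.7, 5.5], [0, 0, -0.32]],
    [[4.5, 4.7, 6], [0, 0, -0.32]],
    [[4.5, 4.7, 6], [0, 0, -0.32]],
    [[4.5, 4.7, 6], [0, 0, -0.32]]
  ]
}}

```text
clock: 7.33
tcp_pos: [0.6051, 0.2993, 0.0435]
eef_rot: [0.076, 0.997, -0.0, 0.0]
force: [-0.2, 0.3, -2.5]
finger_gap: 0.0504
```

```bash
python3 - <<'E'
from h import *
to((.603,.301,-.001),81.7)
d=snap("s7","scene",(290,100,430,240),4)
d=snap("t7","top",(90,130,260,300),4)
E
```

```text
t 7.33 tcp [0.6051 0.2993 0.0435] tilt [ 0. -0. -1.] yang 81.3 shift [0.24 0.13 4.45] turn -0.008 F [-0.18  0.28 -2.55] gap 0.0504 q6 [ 0.29 -1.13]
```

View pics/s7.png

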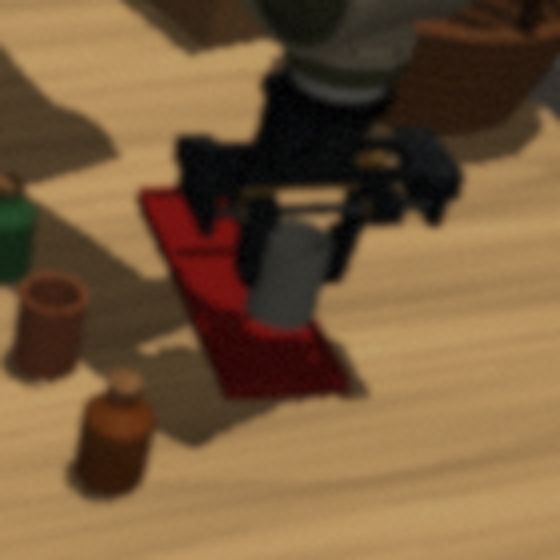

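View pics/t7.png

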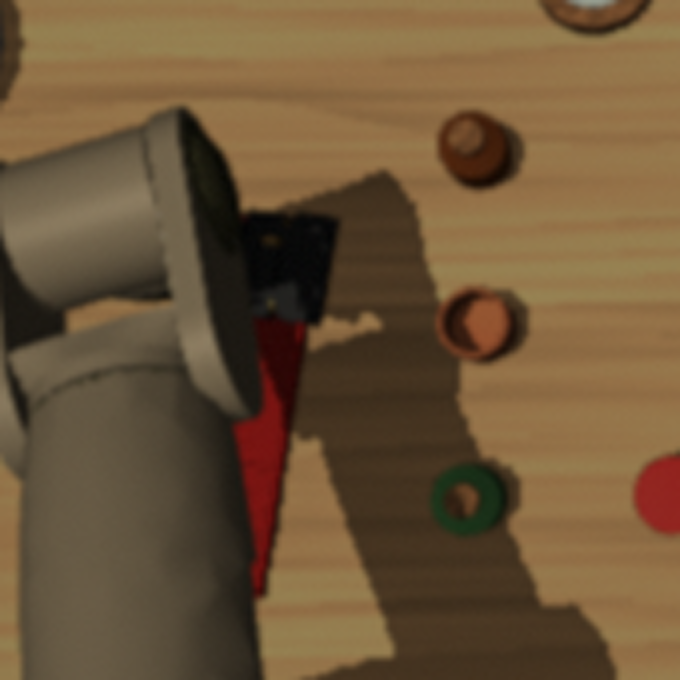

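{"fn": "carry_out", "kwargs": {
  "steps": [
    [[0.2, 0.1, 1], [0, 0, 0]],
    [[0.2, 0.1, 2], [0, 0, 0]],
    [[0.2, 0.1, 3], [0, 0, 0]],
    [[0.2, 0.1, 3.6], [0, 0, 0]],
    [[0.2, 0.1, 4], [0, 0, 0]],
    [[0.2, 0.1, 4.2], [0, 0, 0]],
    [[0.2, 0.1, 4.3], [0, 0, 0]],
    [[0.2, 0.1, 4.4], [0, 0, 0]],
    [[0.2, 0.1, 4.4], [0, 0, 0]],
    [[0.2, 0.1, 4.4], [0, 0, 0]]
  ]
}}

```text
clock: 8.27
tcp_pos: [0.6031, 0.3012, -0.0004]
eef_rot: [0.075, 0.997, 0.0, 0.0]
force: [0.6, -0.0, -2.7]
finger_gap: 0.0509
```

```bash
python3 - <<'E'
from h import *
to((.603,.301,-.001),81.7)
d=snap("s8","scene",(290,100,430,240),4)
to((.603,.301,-.001),81.7)
E
```

```text
t 8.27 tcp [ 6.031e-01  3.012e-01 -4.000e-04] tilt [ 0.001  0.    -1.   ] yang 81.4 shift [ 0.01 -0.02  0.06] turn -0.006 F [ 0.57 -0.02 -2.69] gap 0.0509 q6 [ 0.29 -1.13]
t 8.32 tcp [ 6.031e-01  3.012e-01 -3.000e-04] tilt [ 0.001  0.    -1.   ] yang 81.4 shift [ 0.01 -0.02  0.07] turn -0.006 F [ 0.5  -0.45 -1.61] gap 0.0506 q6 [ 0.29 -1.13]
```

View pics/s8.png

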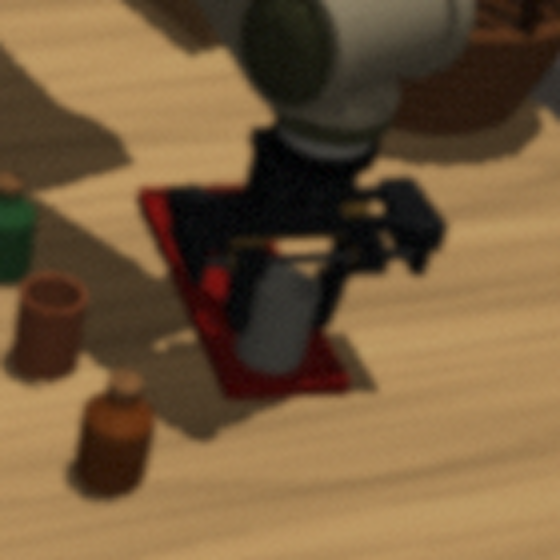

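The beaker's foot, at about (280,365), is inside the far compartment just above the floor. Lowering to contact.

{"fn": "carry_out", "kwargs": {
  "steps": [
    [[0, 0, 0.05], [0, 0, 0]],
    [[0, 0, 0.1], [0, 0, 0]],
    [[0, 0, 0.15], [0, 0, 0]],
    [[0, 0, 0.15], [0, 0, 0]],
    [[0, 0, 0.15], [0, 0, 0]]
  ]
}}

```text
clock: 8.73
tcp_pos: [0.603, 0.3012, -0.0017]
eef_rot: [0.075, 0.997, 0.0, 0.0]
force: [-2.3, -0.8, 3.8]
finger_gap: 0.0509
```

```bash
cat >> h.py <<'E'
def fmean(n=8):
    from rig import bot,imaging
    a=[];t=[]
    for i in range(n):
        s=bot.read_state(); a.append(s["force"]); t.append(s["tcp_pos"]); imaging.read_camera("top")
    print("Fmean",np.mean(a,0).round(2),"sd",np.std(a,0).round(2),"tcp",np.mean(t,0).round(4))
E
python3 -c "
from h import *
fmean()"
```

```text
Fmean [-2.45 -1.14  5.04] sd [0.42 0.54 0.67] tcp [ 0.603   0.3012 -0.0017]
```

{"fn": "carry_out", "kwargs": {
  "steps": [
    [[0, 0, 0], [0, 0, 0]],
    [[0, 0, 0], [0, 0, 0]],
    [[0, 0, 0], [0, 0, 0]],
    [[0, 0, 0], [0, 0, 0]],
    [[0, 0, 0], [0, 0, 0]],
    [[0, 0, 0], [0, 0, 0]]
  ],
  "jaw": 8.8
}}

```text
clock: 9.63
tcp_pos: [0.6029, 0.3011, -0.0023]
eef_rot: [0.075, 0.997, -0.0, -0.0]
force: [-0.2, 0.1, 0.6]
finger_gap: 0.0873
```

{"fn": "carry_out", "kwargs": {
  "steps": [
    [[0, 0, -1], [0, 0, 0]],
    [[0, 0, -3], [0, 0, 0]],
    [[0, 0, -6], [0, 0, 0]],
    [[0, 0, -9], [0, 0, 0]],
    [[0, 0, -12], [0, 0, 0]],
    [[0, 0, -12], [0, 0, 0]],
    [[0, 0, -12], [0, 0, 0]]
  ]
}}

```text
clock: 10.22
tcp_pos: [0.6037, 0.3014, 0.1202]
eef_rot: [0.075, 0.997, 0.001, 0.002]
force: [0.0, -0.3, -0.6]
finger_gap: 0.0879
```

```bash
python3 - <<'E'
from h import *
to((.694,.135,.10),81.4)
d=snap("s9","scene",(290,100,430,240),4)
E
```

```text
t 10.22 tcp [0.6037 0.3014 0.1202] tilt [ 0.004  0.001 -1.   ] yang 81.4 shift [-11.42 -15.1    2.04] turn -0.001 F [ 0.   -0.31 -0.6 ] gap 0.0879 q6 [ 0.29 -1.13]
```

View pics/s9.png

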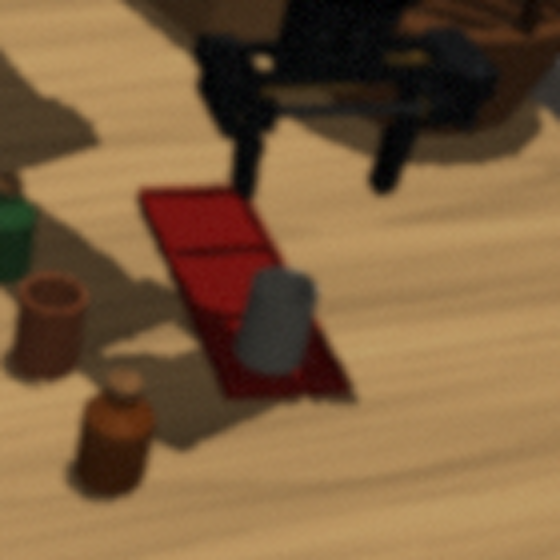

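```bash
cat >> h.py <<'E'
def upright(d,c,r=.045,zs=(.012,.1)):
    W=cloud(d)
    m=(np.hypot(W[...,0]-c[0],W[...,1]-c[1])<r)&(W[...,2]>zs[0])&(W[...,2]<zs[1])
    q=W[m]
    for lo in np.arange(zs[0],zs[1],.01):
        k=q[(q[:,2]>=lo)&(q[:,2]<lo+.01)]
        if len(k)>8: print(round(lo,3),len(k),k[:,:2].min(0).round(3),k[:,:2].max(0).round(3),"xmid(y)",((k[:,1].min()+k[:,1].max())/2).round(4))
E
python3 - <<'E'
from h import *
from rig import imaging
d=imaging.read_camera("scene");np.savez("s9.npz",**d)
t=imaging.read_camera("top");np.savez("t9.npz",**t)
upright(d,(.603,.301)); print('top');upright(t,(.603,.301))
print("copper");upright(d,(.57,.13))
u=[proj(d,(.603,.301,z)) for z in (.005,.071)];print([((a-290)*4,(b-100)*4) for a,b in u])
E
```

```text
0.012 59 [0.559 0.256] [0.647 0.345] xmid(y) 0.3007
0.022 46 [0.597 0.276] [0.631 0.317] xmid(y) 0.2966
0.032 48 [0.585 0.276] [0.63  0.321] xmid(y) 0.2982
0.042 64 [0.58  0.277] [0.63  0.321] xmid(y) 0.2986
0.052 80 [0.581 0.275] [0.63  0.324] xmid(y) 0.2995
0.062 110 [0.579 0.275] [0.632 0.326] xmid(y) 0.3003
0.072 13 [0.581 0.279] [0.627 0.322] xmid(y) 0.3005
top
0.012 19 [0.559 0.257] [0.623 0.32 ] xmid(y) 0.2884
copper
0.012 46 [0.559 0.106] [0.594 0.156] xmid(y) 0.1308
0.022 41 [0.567 0.106] [0.595 0.153] xmid(y) 0.1295
0.032 61 [0.542 0.107] [0.596 0.151] xmid(y) 0.1288
0.042 78 [0.545 0.107] [0.595 0.155] xmid(y) 0.1309
0.052 78 [0.545 0.106] [0.594 0.153] xmid(y) 0.1297
0.062 74 [0.543 0.107] [0.594 0.155] xmid(y) 0.131
[(np.float64(266.0672911913798), np.float64(350.82647437534)), (np.float64(283.8010965153503), np.float64(282.8115860362793))]
```

The beaker stands upright in the far red compartment, and its axis matches the projected line. Next is the amber bottle.

{"fn": "carry_out", "kwargs": {
  "steps": [
    [[-2.5, -3.2, 0], [0, 0, 0]],
    [[-5, -6.5, 0], [0, 0, 0]],
    [[-7.5, -9.8, 0], [0, 0, 0]],
    [[-9.5, -12.5, 0], [0, 0, 0]],
    [[-11, -14.5, 0], [0, 0, 0]],
    [[-11.5, -15.1, 0], [0, 0, 0]],
    [[-11.5, -15.1, 0], [0, 0, 0]],
    [[-11.5, -15.1, 0], [0, 0, 0]]
  ]
}}

```text
clock: 11.03
tcp_pos: [0.6933, 0.1355, 0.117]
eef_rot: [0.075, 0.997, 0.0, -0.001]
force: [-0.6, 0.0, 0.6]
finger_gap: 0.0878
```

```bash
python3 - <<'E'
from h import *
to((.694,.135,-.007),81.4)
E
```

```text
t 11.03 tcp [0.6933 0.1355 0.117 ] tilt [-0.002  0.    -1.   ] yang 81.4 shift [-0.1  -0.04 12.4 ] turn -0.0 F [-0.58  0.01  0.64] gap 0.0878 q6 [ 0.03 -1.39]
```

{"fn": "carry_out", "kwargs": {
  "steps": [
    [[-0.1, 0, 2.5], [0, 0, 0]],
    [[-0.1, 0, 5], [0, 0, 0]],
    [[-0.1, 0, 7], [0, 0, 0]],
    [[-0.1, 0, 9], [0, 0, 0]],
    [[-0.1, 0, 10.5], [0, 0, 0]],
    [[-0.1, 0, 11.5], [0, 0, 0]],
    [[-0.1, 0, 12.2], [0, 0, 0]],
    [[-0.1, 0, 12.2], [0, 0, 0]],
    [[-0.1, 0, 12.2], [0, 0, 0]]
  ]
}}

```text
clock: 11.78
tcp_pos: [0.695, 0.1351, -0.0036]
eef_rot: [0.075, 0.997, 0.0, 0.0]
force: [0.6, -0.2, 0.2]
finger_gap: 0.0881
```

```bash
python3 - <<'E'
from h import *
to((.694,.135,-.007),81.4)
d=snap("s10","scene",(250,130,390,270),4)
E
```

```text
t 11.78 tcp [ 0.695   0.1351 -0.0036] tilt [ 0.001  0.    -1.   ] yang 81.4 shift [ 0.1  -0.02  0.34] turn -0.0 F [ 0.65 -0.21  0.17] gap 0.0881 q6 [ 0.03 -1.39]
```

View pics/s10.png

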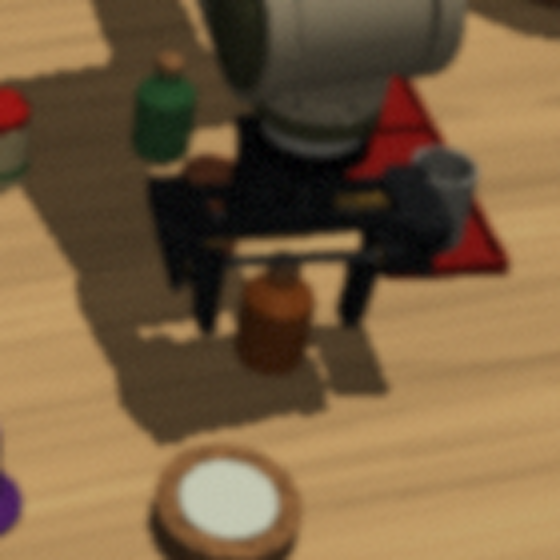

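The fingers straddle the amber bottle at about (205,325) and (350,320). The cork sits just under the body. I'll lower 3 mm more and close.

{"fn": "carry_out", "kwargs": {
  "steps": [
    [[0.1, 0, 0.2], [0, 0, 0]],
    [[0.1, 0, 0.3], [0, 0, 0]],
    [[0.1, 0, 0.3], [0, 0, 0]]
  ]
}}

```text
clock: 12.08
tcp_pos: [0.6939, 0.1346, -0.007]
eef_rot: [0.075, 0.997, 0.0, 0.0]
force: [-0.6, 0.8, -0.5]
finger_gap: 0.0877
```

{"fn": "carry_out", "kwargs": {
  "steps": [
    [[0, 0, 0], [0, 0, 0]],
    [[0, 0, 0], [0, 0, 0]],
    [[0, 0, 0], [0, 0, 0]],
    [[0, 0, 0], [0, 0, 0]],
    [[0, 0, 0], [0, 0, 0]],
    [[0, 0, 0], [0, 0, 0]],
    [[0, 0, 0], [0, 0, 0]],
    [[0, 0, 0], [0, 0, 0]]
  ],
  "jaw": 4,
  "grip_force": 25
}}

```text
clock: 12.75
tcp_pos: [0.6939, 0.1345, -0.0071]
eef_rot: [0.075, 0.997, -0.0, 0.0]
force: [-0.1, -0.5, 0.8]
finger_gap: 0.0493
```

{"fn": "carry_out", "kwargs": {
  "steps": [
    [[0, 0, -0.4], [0, 0, 0]],
    [[0, 0, -1], [0, 0, 0]],
    [[0, 0, -2.2], [0, 0, 0]],
    [[0, 0, -3.8], [0, 0, 0]],
    [[0, 0, -5.6], [0, 0, 0]],
    [[0, 0, -7.4], [0, 0, 0]],
    [[0, 0, -9.2], [0, 0, 0]],
    [[0, 0, -10.4], [0, 0, 0]],
    [[0, 0, -11], [0, 0, 0]],
    [[0, 0, -11], [0, 0, 0]]
  ]
}}

```text
clock: 13.58
tcp_pos: [0.6945, 0.1346, 0.1046]
eef_rot: [0.075, 0.997, 0.0, 0.001]
force: [-0.8, -0.3, -1.7]
finger_gap: 0.0489
```

```bash
python3 - <<'E'
from h import *
to((.516,.314,.10),81.4)
d=snap("s11","scene",(250,100,430,280),3)
E
```

```text
t 13.58 tcp [0.6945 0.1346 0.1046] tilt [ 0.003  0.    -1.   ] yang 81.4 shift [20.34 15.06  0.42] turn -0.001 F [-0.79 -0.33 -1.69] gap 0.0489 q6 [ 0.03 -1.39]
```

View pics/s11.png

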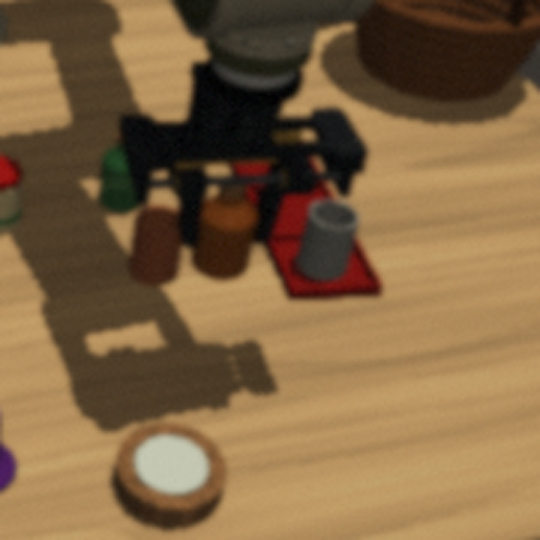

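{"fn": "carry_out", "kwargs": {
  "steps": [
    [[1, 0.7, 0], [0, 0, 0]],
    [[3, 2.2, 0], [0, 0, 0]],
    [[5.5, 4.1, 0], [0, 0, 0]],
    [[8, 6, 0], [0, 0, 0]],
    [[10.5, 7.8, 0], [0, 0, 0]],
    [[13, 9.6, 0], [0, 0, 0]],
    [[15.5, 11.5, 0], [0, 0, 0]],
    [[18, 13.4, 0], [0, 0, 0]],
    [[19.8, 14.7, 0], [0, 0, 0]],
    [[20.3, 15.1, 0], [0, 0, 0]]
  ]
}}

```text
clock: 14.47
tcp_pos: [0.513, 0.3164, 0.1018]
eef_rot: [0.074, 0.997, -0.0, -0.001]
force: [-0.1, 0.1, -2.8]
finger_gap: 0.0492
```

{"fn": "carry_out", "kwargs": {
  "steps": [
    [[0, 0, 1], [0, 0, 0]],
    [[0, 0, 2.5], [0, 0, 0]],
    [[0, 0, 4], [0, 0, 0]],
    [[0, 0, 5.5], [0, 0, 0]],
    [[0, 0, 6.5], [0, 0, 0]],
    [[0, 0, 7], [0, 0, 0]],
    [[0, 0, 7], [0, 0, 0]]
  ]
}}

```text
clock: 15.05
tcp_pos: [0.5158, 0.3134, 0.0312]
eef_rot: [0.076, 0.997, -0.001, -0.001]
force: [-0.1, 0.7, -2.1]
finger_gap: 0.0491
```

```bash
python3 - <<'E'
from h import *
to((.516,.314,-.0017),81.7)
d=snap("s12","scene",(290,80,430,220),4)
E
```

```text
t 15.05 tcp [0.5158 0.3134 0.0312] tilt [-0.002 -0.001 -1.   ] yang 81.3 shift [-0.02  0.06  3.29] turn -0.007 F [-0.06  0.74 -2.12] gap 0.0491 q6 [ 0.35 -1.07]
```

View pics/s12.png

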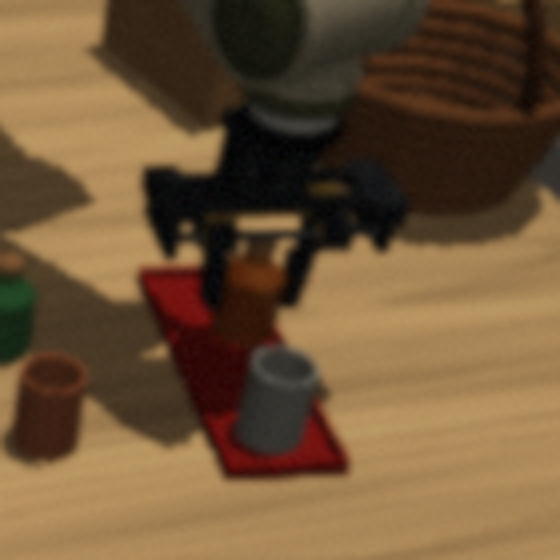

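{"fn": "carry_out", "kwargs": {
  "steps": [
    [[0, 0, 1], [0, 0, 0]],
    [[0, 0, 2], [0, 0, 0]],
    [[0, 0, 2.6], [0, 0, 0]],
    [[0, 0, 2.9], [0, 0, 0]],
    [[0, 0, 3.05], [0, 0, 0]],
    [[0, 0, 3.15], [0, 0, 0]],
    [[0, 0, 3.25], [0, 0, 0]],
    [[0, 0, 3.3], [0, 0, 0]],
    [[0, 0, 3.35], [0, 0, 0]],
    [[0, 0, 3.35], [0, 0, 0]]
  ]
}}

```text
clock: 15.93
tcp_pos: [0.516, 0.3144, -0.0006]
eef_rot: [0.075, 0.997, 0.0, 0.0]
force: [-0.8, -0.9, -2.8]
finger_gap: 0.0491
```

```bash
python3 - <<'E'
from h import *
fmean(5)
E
```

```text
Fmean [-0.13 -0.24 -2.27] sd [0.37 0.67 0.37] tcp [ 0.516   0.3144 -0.0006]
```

{"fn": "carry_out", "kwargs": {
  "steps": [
    [[0, 0, 0.08], [0, 0, 0]],
    [[0, 0, 0.16], [0, 0, 0]],
    [[0, 0, 0.2], [0, 0, 0]],
    [[0, 0, 0.2], [0, 0, 0]],
    [[0, 0, 0.2], [0, 0, 0]]
  ]
}}

```text
clock: 16.6
tcp_pos: [0.516, 0.3144, -0.0022]
eef_rot: [0.075, 0.997, 0.0, 0.0]
force: [-2.4, -1.9, 4.6]
finger_gap: 0.0492
```

```bash
python3 - <<'E'
from h import *
fmean(5)
E
```

```text
Fmean [-2.89 -1.5   5.16] sd [0.53 0.47 0.41] tcp [ 0.516   0.3144 -0.0022]
```

{"fn": "carry_out", "kwargs": {
  "steps": [
    [[0, 0, 0], [0, 0, 0]],
    [[0, 0, 0], [0, 0, 0]],
    [[0, 0, 0], [0, 0, 0]],
    [[0, 0, 0], [0, 0, 0]],
    [[0, 0, 0], [0, 0, 0]],
    [[0, 0, 0], [0, 0, 0]]
  ],
  "jaw": 8.8
}}

```text
clock: 17.35
tcp_pos: [0.5159, 0.3144, -0.0028]
eef_rot: [0.075, 0.997, -0.0, -0.0]
force: [-0.8, -0.4, -0.1]
finger_gap: 0.0868
```

{"fn": "carry_out", "kwargs": {
  "steps": [
    [[0, 0, -1], [0, 0, 0]],
    [[0, 0, -3], [0, 0, 0]],
    [[0, 0, -6], [0, 0, 0]],
    [[0, 0, -9], [0, 0, 0]],
    [[0, 0, -12], [0, 0, 0]],
    [[0, 0, -12], [0, 0, 0]],
    [[0, 0, -12], [0, 0, 0]]
  ]
}}

```text
clock: 17.93
tcp_pos: [0.5166, 0.3146, 0.1195]
eef_rot: [0.075, 0.997, 0.001, 0.002]
force: [-0.6, -0.1, -0.1]
finger_gap: 0.0882
```

```bash
python3 - <<'E'
from h import *
to((.576,-.140,.12),87.3)
d=snap("s13","scene",(290,80,430,220),4)
E
```

```text
t 17.93 tcp [0.5166 0.3146 0.1195] tilt [ 0.004  0.001 -1.   ] yang 81.4 shift [-12.7  -44.06  -0.09] turn -0.104 F [-0.6  -0.11 -0.06] gap 0.0882 q6 [ 0.35 -1.07]
```

View pics/s13.png

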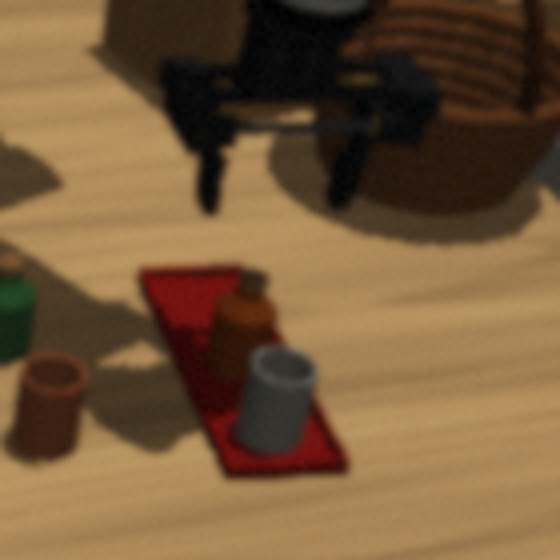

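Amber stands at about (240,335), next to the pewter. Now to the candlestick; the tip is 155 mm up, so the way is clear.

{"fn": "carry_out", "kwargs": {
  "steps": [
    [[-1, -3.5, 0], [0, 0, 0]],
    [[-2, -7, 0], [0, 0, 0]],
    [[-3.1, -10.8, 0], [0, 0, 0]],
    [[-4.2, -14.6, 0], [0, 0, 0]],
    [[-5.3, -18.4, 0], [0, 0, 0]],
    [[-6.4, -22.2, 0], [0, 0, 0]],
    [[-7.5, -26, 0], [0, 0, 0]],
    [[-8.6, -29.8, 0], [0, 0, -0.05]],
    [[-9.7, -33.6, 0], [0, 0, -0.1]],
    [[-10.7, -37, 0], [0, 0, -0.104]]
  ]
}}

```text
clock: 18.82
tcp_pos: [0.5653, -0.0698, 0.1161]
eef_rot: [0.022, 1.0, 0.0, -0.001]
force: [0.1, 0.7, 0.0]
finger_gap: 0.0884
```

```bash
python3 - <<'E'
from h import *
to((.576,-.140,.12),87.3)
E
```

```text
t 18.82 tcp [ 0.5653 -0.0698  0.1161] tilt [-0.002  0.001 -1.   ] yang 87.4 shift [-1.38 -6.97 -0.4 ] turn 0.002 F [0.07 0.7  0.02] gap 0.0884 q6 [-0.33 -1.85]
```

{"fn": "carry_out", "kwargs": {
  "steps": [
    [[-0.6, -3, -0.3], [0, 0, 0]],
    [[-1.1, -5.5, -0.3], [0, 0, 0]],
    [[-1.4, -7, -0.3], [0, 0, 0]],
    [[-1.4, -7, -0.3], [0, 0, 0]],
    [[-1.4, -7, -0.3], [0, 0, 0]],
    [[-1.4, -7, -0.3], [0, 0, 0]]
  ]
}}

```text
clock: 19.32
tcp_pos: [0.5765, -0.1367, 0.1198]
eef_rot: [0.023, 1.0, 0.0, -0.001]
force: [-0.3, 0.4, -0.4]
finger_gap: 0.0882
```

```bash
python3 - <<'E'
from h import *
to((.576,-.140,-.005),87.3)
d=snap("s14","scene",(150,90,290,230),4)
E
```

```text
t 19.32 tcp [ 0.5765 -0.1367  0.1198] tilt [-0.001  0.001 -1.   ] yang 87.4 shift [ 0.02 -0.34 12.48] turn 0.001 F [-0.32  0.37 -0.38] gap 0.0882 q6 [-0.43 -1.96]
```

View pics/s14.png

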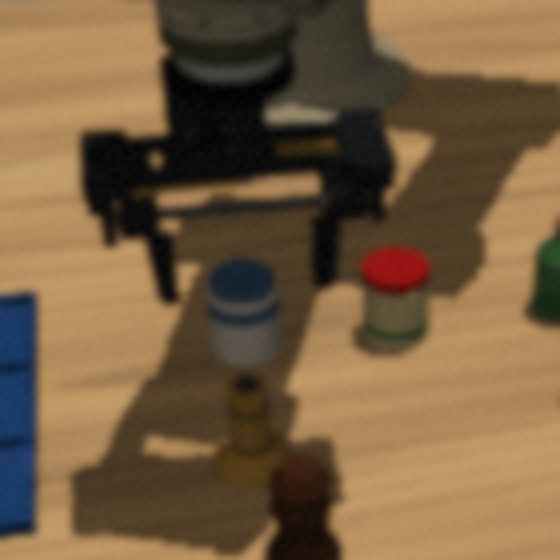

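{"fn": "carry_out", "kwargs": {
  "steps": [
    [[0, 0, 2.5], [0, 0, 0]],
    [[0, 0, 5], [0, 0, 0]],
    [[0, 0, 7], [0, 0, 0]],
    [[0, 0, 9], [0, 0, 0]],
    [[0, 0, 10.5], [0, 0, 0]],
    [[0, 0, 11.5], [0, 0, 0]],
    [[0, 0, 12], [0, 0, 0]],
    [[0, 0, 12], [0, 0, 0]],
    [[0, 0, 12], [0, 0, 0]]
  ]
}}

```text
clock: 20.12
tcp_pos: [0.5772, -0.1379, 0.001]
eef_rot: [0.023, 1.0, -0.0, 0.0]
force: [0.2, 0.3, -0.2]
finger_gap: 0.0879
```

```bash
python3 - <<'E'
from h import *
to((.576,-.140,-.005),87.3)
d=snap("s15","scene",(150,110,290,250),4)
E
```

```text
t 20.12 tcp [ 0.5772 -0.1379  0.001 ] tilt [ 0.001 -0.    -1.   ] yang 87.3 shift [ 0.11 -0.22  0.6 ] turn 0.001 F [ 0.17  0.33 -0.16] gap 0.0879 q6 [-0.43 -1.96]
```

View pics/s15.png

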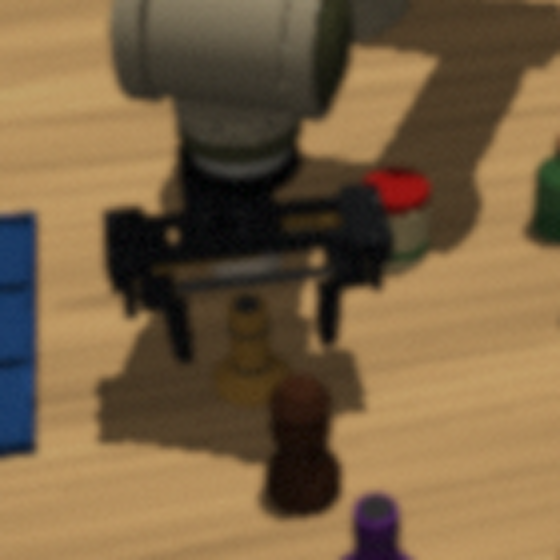

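{"fn": "carry_out", "kwargs": {
  "steps": [
    [[0.1, -0.2, 0.4], [0, 0, 0]],
    [[0.1, -0.2, 0.6], [0, 0, 0]],
    [[0.1, -0.2, 0.6], [0, 0, 0]]
  ]
}}

```text
clock: 20.42
tcp_pos: [0.5755, -0.1402, -0.0059]
eef_rot: [0.024, 1.0, 0.0, -0.0]
force: [0.3, -0.3, 0.2]
finger_gap: 0.0883
```

{"fn": "carry_out", "kwargs": {
  "steps": [
    [[0, 0, 0], [0, 0, 0]],
    [[0, 0, 0], [0, 0, 0]],
    [[0, 0, 0], [0, 0, 0]],
    [[0, 0, 0], [0, 0, 0]],
    [[0, 0, 0], [0, 0, 0]],
    [[0, 0, 0], [0, 0, 0]],
    [[0, 0, 0], [0, 0, 0]],
    [[0, 0, 0], [0, 0, 0]],
    [[0, 0, 0], [0, 0, 0]],
    [[0, 0, 0], [0, 0, 0]]
  ],
  "jaw": 1.5,
  "grip_force": 30
}}

```text
clock: 21.25
tcp_pos: [0.5758, -0.1402, -0.0057]
eef_rot: [0.023, 1.0, -0.0, 0.0]
force: [0.2, 0.1, -0.0]
finger_gap: 0.0273
```

{"fn": "carry_out", "kwargs": {
  "steps": [
    [[0, 0, -0.4], [0, 0, 0]],
    [[0, 0, -1], [0, 0, 0]],
    [[0, 0, -2.2], [0, 0, 0]],
    [[0, 0, -3.8], [0, 0, 0]],
    [[0, 0, -5.6], [0, 0, 0]],
    [[0, 0, -7.4], [0, 0, 0]],
    [[0, 0, -9.2], [0, 0, 0]],
    [[0, 0, -10.4], [0, 0, 0]],
    [[0, 0, -11], [0, 0, 0]],
    [[0, 0, -11], [0, 0, 0]]
  ]
}}

```text
clock: 22.08
tcp_pos: [0.5763, -0.1403, 0.1062]
eef_rot: [0.023, 1.0, -0.001, 0.001]
force: [-0.0, 0.7, -2.4]
finger_gap: 0.0268
```

```bash
python3 - <<'E'
from h import *
to((.566,-.340,.1),87.3)
d=snap("s16","scene",(100,80,290,250),3)
E
```

```text
t 22.08 tcp [ 0.5763 -0.1403  0.1062] tilt [ 0.003 -0.001 -1.   ] yang 87.3 shift [  0.1  -20.     0.65] turn 0.0 F [-0.05  0.75 -2.38] gap 0.0268 q6 [-0.44 -1.96]
```

View pics/s16.png

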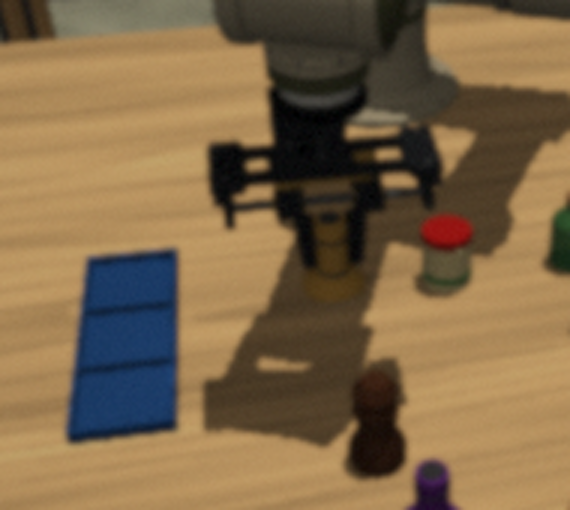

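{"fn": "carry_out", "kwargs": {
  "steps": [
    [[0, -1, 0], [0, 0, 0]],
    [[0, -3, 0], [0, 0, 0]],
    [[0, -5.5, 0], [0, 0, 0]],
    [[0, -8, 0], [0, 0, 0]],
    [[0, -10.5, 0], [0, 0, 0]],
    [[0, -13, 0], [0, 0, 0]],
    [[0, -15.5, 0], [0, 0, 0]],
    [[0, -18, 0], [0, 0, 0]],
    [[0.1, -19.6, 0], [0, 0, 0]],
    [[0.1, -20, 0], [0, 0, 0]]
  ]
}}

```text
clock: 22.97
tcp_pos: [0.564, -0.3428, 0.1028]
eef_rot: [0.025, 1.0, 0.0, -0.001]
force: [0.2, -0.5, -1.5]
finger_gap: 0.0269
```

{"fn": "carry_out", "kwargs": {
  "steps": [
    [[0, 0, 1], [0, 0, 0]],
    [[0, 0, 2.5], [0, 0, 0]],
    [[0, 0, 4], [0, 0, 0]],
    [[0, 0, 5.5], [0, 0, 0]],
    [[0, 0, 6.5], [0, 0, 0]],
    [[0, 0, 7], [0, 0, 0]],
    [[0, 0, 7], [0, 0, 0]]
  ]
}}

```text
clock: 23.55
tcp_pos: [0.565, -0.3387, 0.0328]
eef_rot: [0.023, 1.0, 0.001, -0.001]
force: [-0.4, -0.3, -2.2]
finger_gap: 0.0272
```

```bash
python3 - <<'E'
from h import *
to((.566,-.340,-.001),87.3)
d=snap("s17","scene",(100,100,240,240),4)
E
```

```text
t 23.55 tcp [ 0.565  -0.3387  0.0328] tilt [-0.002  0.002 -1.   ] yang 87.4 shift [-0.11 -0.13  3.38] turn 0.001 F [-0.37 -0.34 -2.23] gap 0.0272 q6 [-0.72 -2.24]
```

View pics/s17.png

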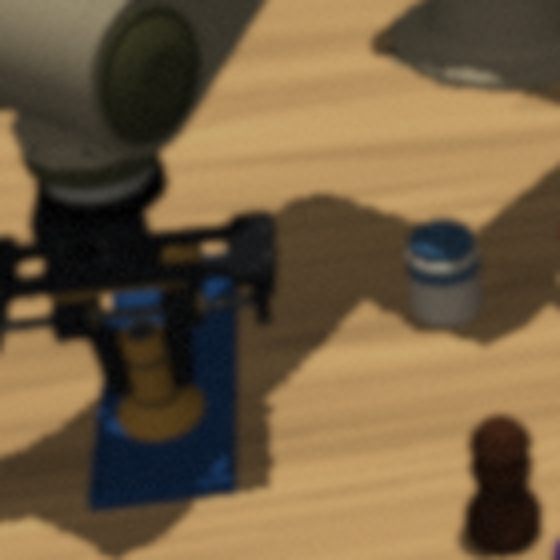

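{"fn": "carry_out", "kwargs": {
  "steps": [
    [[0, 0, 1], [0, 0, 0]],
    [[0, 0, 2], [0, 0, 0]],
    [[0, 0, 2.6], [0, 0, 0]],
    [[0, 0, 2.9], [0, 0, 0]],
    [[0, 0, 3.1], [0, 0, 0]],
    [[0, 0, 3.2], [0, 0, 0]],
    [[0, 0, 3.3], [0, 0, 0]],
    [[0, 0, 3.4], [0, 0, 0]],
    [[0, 0, 3.4], [0, 0, 0]],
    [[0, 0, 3.4], [0, 0, 0]]
  ]
}}

```text
clock: 24.43
tcp_pos: [0.5654, -0.3399, 0.0005]
eef_rot: [0.023, 1.0, -0.0, 0.0]
force: [-0.2, 0.5, -1.9]
finger_gap: 0.027
```

```bash
python3 - <<'E'
from h import *
fmean(5)
d=snap("s18","scene",(100,100,240,240),4)
E
```

```text
Fmean [ 0.03  0.39 -2.24] sd [0.8  0.37 0.33] tcp [ 5.654e-01 -3.398e-01  5.000e-04]
```

View pics/s18.png

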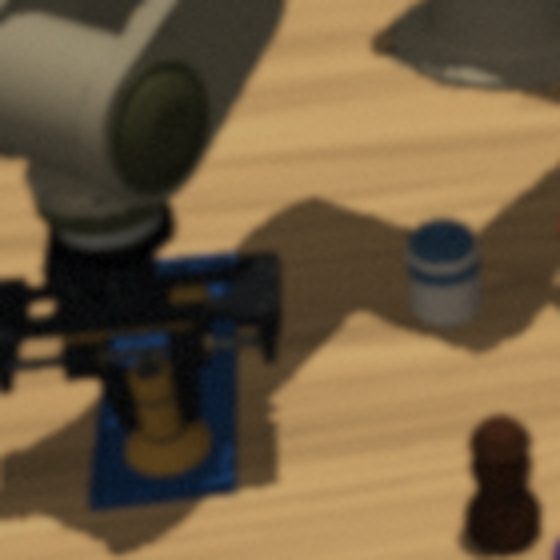

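{"fn": "carry_out", "kwargs": {
  "steps": [
    [[0, 0, 0.08], [0, 0, 0]],
    [[0, 0, 0.16], [0, 0, 0]],
    [[0, 0, 0.2], [0, 0, 0]],
    [[0, 0, 0.2], [0, 0, 0]],
    [[0, 0, 0.2], [0, 0, 0]]
  ]
}}

```text
clock: 25.15
tcp_pos: [0.5655, -0.3399, -0.0007]
eef_rot: [0.023, 1.0, -0.0, 0.0]
force: [-3.7, 1.8, 5.5]
finger_gap: 0.0271
```

```bash
python3 - <<'E'
from h import *
fmean(5)
E
```

```text
Fmean [-3.11  1.66  5.29] sd [0.39 0.47 0.46] tcp [ 0.5655 -0.3399 -0.0007]
```

{"fn": "carry_out", "kwargs": {
  "steps": [
    [[0, 0, 0], [0, 0, 0]],
    [[0, 0, 0], [0, 0, 0]],
    [[0, 0, 0], [0, 0, 0]],
    [[0, 0, 0], [0, 0, 0]],
    [[0, 0, 0], [0, 0, 0]],
    [[0, 0, 0], [0, 0, 0]],
    [[0, 0, 0], [0, 0, 0]],
    [[0, 0, 0], [0, 0, 0]]
  ],
  "jaw": 8.8
}}

```text
clock: 26.07
tcp_pos: [0.5654, -0.3398, -0.0017]
eef_rot: [0.023, 1.0, 0.0, -0.0]
force: [-0.8, -0.2, -0.1]
finger_gap: 0.0786
```

{"fn": "carry_out", "kwargs": {
  "steps": [
    [[0, 0, -1], [0, 0, 0]],
    [[0, 0, -3], [0, 0, 0]],
    [[0, 0, -6], [0, 0, 0]],
    [[0, 0, -9], [0, 0, 0]],
    [[0, 0, -12], [0, 0, 0]],
    [[0, 0, -12], [0, 0, 0]],
    [[0, 0, -12], [0, 0, 0]]
  ]
}}

```text
clock: 26.65
tcp_pos: [0.566, -0.3403, 0.1207]
eef_rot: [0.023, 1.0, -0.001, 0.002]
force: [-0.3, 0.4, -0.3]
finger_gap: 0.0882
```

```bash
python3 - <<'E'
from h import *
to((.444,-.124,.12),87.3)
d=snap("s19","scene",(100,100,240,240),4)
E
```

```text
t 26.65 tcp [ 0.566  -0.3403  0.1207] tilt [ 0.003 -0.003 -1.   ] yang 87.3 shift [ 1.320e+01  2.103e+01 -2.000e-02] turn 0.0 F [-0.3   0.42 -0.3 ] gap 0.0882 q6 [-0.72 -2.24]
```

View pics/s19.png

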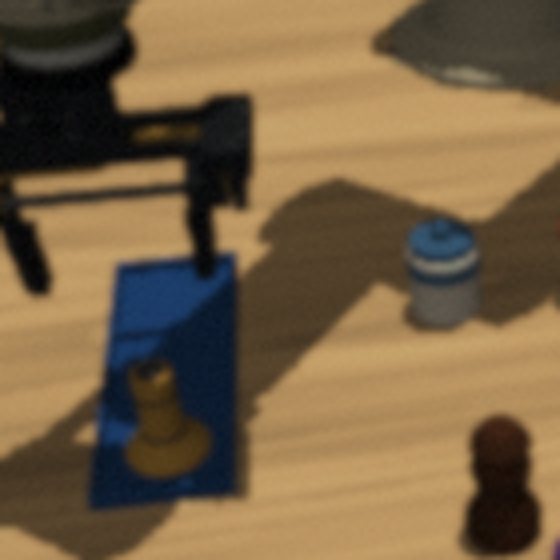

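The candlestick stands at about (165,430) in the far blue compartment. On to the jar.

{"fn": "carry_out", "kwargs": {
  "steps": [
    [[1.5, 2.5, 0], [0, 0, 0]],
    [[3.5, 5.5, 0], [0, 0, 0]],
    [[5.5, 8.7, 0], [0, 0, 0]],
    [[7.5, 12, 0], [0, 0, 0]],
    [[9.5, 15.1, 0], [0, 0, 0]],
    [[11.5, 18.3, 0], [0, 0, 0]],
    [[12.8, 20.4, 0], [0, 0, 0]],
    [[13.2, 21, 0], [0, 0, 0]],
    [[13.2, 21, 0], [0, 0, 0]],
    [[13.2, 21, 0], [0, 0, 0]]
  ]
}}

```text
clock: 27.53
tcp_pos: [0.4438, -0.1245, 0.1181]
eef_rot: [0.023, 1.0, -0.0, -0.0]
force: [0.1, -0.1, 0.1]
finger_gap: 0.0879
```

```bash
python3 - <<'E'
from h import *
to((.444,-.124,-.008),87.3)
d=snap("s20","scene",(150,60,290,200),4)
E
```

```text
t 27.53 tcp [ 0.4438 -0.1245  0.1181] tilt [-0. -0. -1.] yang 87.3 shift [-0.02  0.05 12.61] turn 0.0 F [ 0.11 -0.07  0.12] gap 0.0879 q6 [-0.53 -2.05]
```

View pics/s20.png

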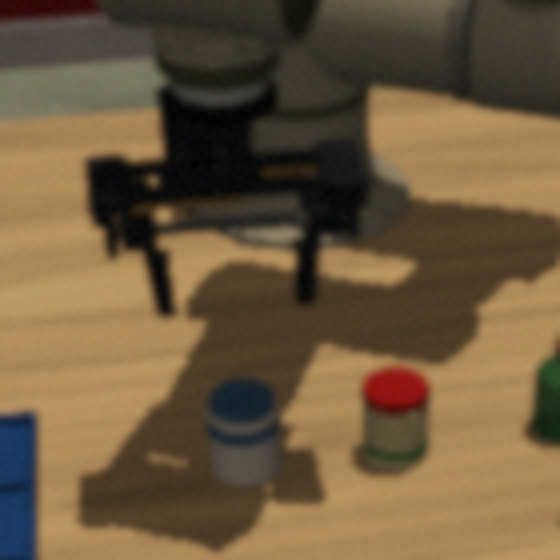

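{"fn": "carry_out", "kwargs": {
  "steps": [
    [[0, 0, 2.5], [0, 0, 0]],
    [[0, 0, 5], [0, 0, 0]],
    [[0, 0, 7], [0, 0, 0]],
    [[0, 0, 9], [0, 0, 0]],
    [[0, 0, 10.5], [0, 0, 0]],
    [[0, 0, 11.5], [0, 0, 0]],
    [[0, 0, 12], [0, 0, 0]],
    [[0, 0, 12.3], [0, 0, 0]],
    [[0, 0, 12.3], [0, 0, 0]],
    [[0, 0, 12.3], [0, 0, 0]]
  ]
}}

```text
clock: 28.42
tcp_pos: [0.4438, -0.1242, -0.0042]
eef_rot: [0.023, 1.0, -0.0, 0.0]
force: [1.1, 0.2, -0.3]
finger_gap: 0.0877
```

```bash
python3 - <<'E'
from h import *
to((.444,-.124,-.008),87.3)
d=snap("s21","scene",(150,80,290,220),4)
E
```

```text
t 28.42 tcp [ 0.4438 -0.1242 -0.0042] tilt [ 0.001 -0.001 -1.   ] yang 87.3 shift [-0.02  0.02  0.38] turn 0.0 F [ 1.06  0.24 -0.32] gap 0.0877 q6 [-0.53 -2.05]
```

View pics/s21.png

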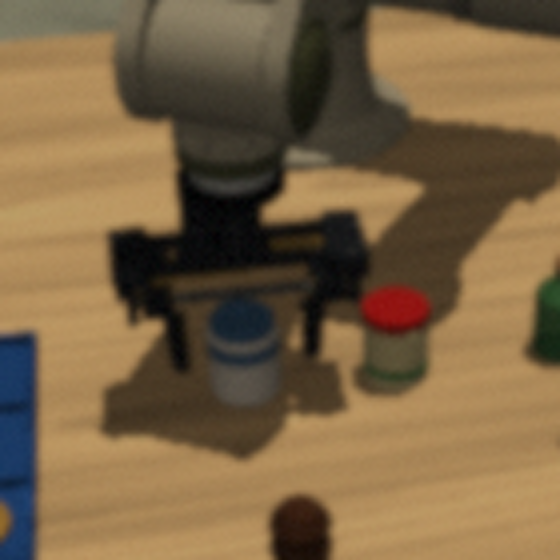

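The fingers straddle the jar. Lowering 4 mm, then closing and lifting.

{"fn": "carry_out", "kwargs": {
  "steps": [
    [[0, 0, 0.2], [0, 0, 0]],
    [[0, 0, 0.4], [0, 0, 0]],
    [[0, 0, 0.4], [0, 0, 0]]
  ]
}}

```text
clock: 28.72
tcp_pos: [0.4433, -0.1238, -0.0088]
eef_rot: [0.023, 1.0, 0.0, -0.0]
force: [1.0, -0.5, -0.0]
finger_gap: 0.0878
```

{"fn": "carry_out", "kwargs": {
  "steps": [
    [[0, 0, 0], [0, 0, 0]],
    [[0, 0, 0], [0, 0, 0]],
    [[0, 0, 0], [0, 0, 0]],
    [[0, 0, 0], [0, 0, 0]],
    [[0, 0, 0], [0, 0, 0]],
    [[0, 0, 0], [0, 0, 0]],
    [[0, 0, 0], [0, 0, 0]],
    [[0, 0, 0], [0, 0, 0]]
  ],
  "jaw": 4.5,
  "grip_force": 30
}}

```text
clock: 29.38
tcp_pos: [0.4434, -0.124, -0.0086]
eef_rot: [0.023, 1.0, -0.0, 0.0]
force: [0.5, -1.7, 0.7]
finger_gap: 0.0551
```

{"fn": "carry_out", "kwargs": {
  "steps": [
    [[0, 0, -0.4], [0, 0, 0]],
    [[0, 0, -1], [0, 0, 0]],
    [[0, 0, -2.2], [0, 0, 0]],
    [[0, 0, -3.8], [0, 0, 0]],
    [[0, 0, -5.6], [0, 0, 0]],
    [[0, 0, -7.4], [0, 0, 0]],
    [[0, 0, -9.2], [0, 0, 0]],
    [[0, 0, -10.4], [0, 0, 0]],
    [[0, 0, -11], [0, 0, 0]],
    [[0, 0, -11], [0, 0, 0]]
  ]
}}

```text
clock: 30.22
tcp_pos: [0.4437, -0.124, 0.1024]
eef_rot: [0.023, 1.0, -0.0, 0.001]
force: [0.6, -1.0, -2.0]
finger_gap: 0.0551
```

```bash
python3 - <<'E'
from h import *
to((.478,-.336,.1),87.3)
d=snap("s22","scene",(100,80,290,250),3)
E
```

```text
t 30.22 tcp [ 0.4437 -0.124   0.1024] tilt [ 0.002 -0.001 -1.   ] yang 87.3 shift [ -4.42 -21.02   0.27] turn 0.0 F [ 0.61 -1.04 -2.05] gap 0.0551 q6 [-0.53 -2.05]
```

View pics/s22.png

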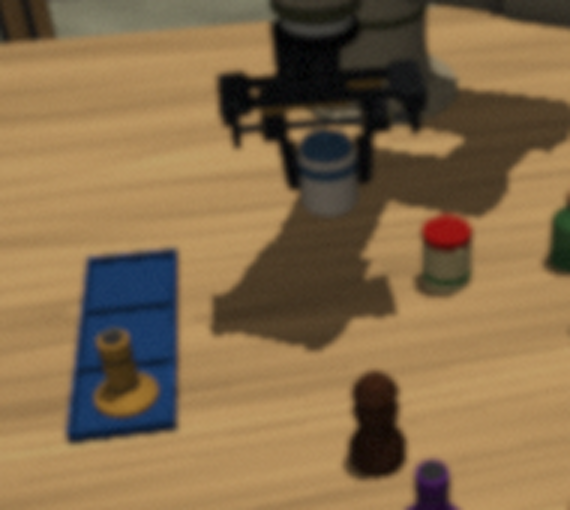

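{"fn": "carry_out", "kwargs": {
  "steps": [
    [[-0.2, -1, 0], [0, 0, 0]],
    [[-0.6, -3, 0], [0, 0, 0]],
    [[-1.2, -5.7, 0], [0, 0, 0]],
    [[-1.8, -8.4, 0], [0, 0, 0]],
    [[-2.4, -11.2, 0], [0, 0, 0]],
    [[-3, -14, 0], [0, 0, 0]],
    [[-3.5, -16.7, 0], [0, 0, 0]],
    [[-4, -19.3, 0], [0, 0, 0]],
    [[-4.4, -20.7, 0], [0, 0, 0]],
    [[-4.4, -21, 0], [0, 0, 0]]
  ]
}}

```text
clock: 31.1
tcp_pos: [0.4769, -0.3384, 0.0997]
eef_rot: [0.025, 1.0, 0.0, -0.001]
force: [-0.2, -0.2, -3.1]
finger_gap: 0.0549
```

{"fn": "carry_out", "kwargs": {
  "steps": [
    [[0, 0, 1], [0, 0, 0]],
    [[0, 0, 2.5], [0, 0, 0]],
    [[0, 0, 4], [0, 0, 0]],
    [[0, 0, 5.5], [0, 0, 0]],
    [[0, 0, 6.5], [0, 0, 0]],
    [[0, 0, 7], [0, 0, 0]],
    [[0, 0, 7], [0, 0, 0]]
  ]
}}

```text
clock: 31.68
tcp_pos: [0.4769, -0.3347, 0.03]
eef_rot: [0.023, 1.0, 0.001, -0.001]
force: [0.3, 0.4, -3.7]
finger_gap: 0.0551
```

```bash
python3 - <<'E'
from h import *
to((.478,-.336,-.0036),87.3)
d=snap("s23","scene",(100,80,240,220),4)
E
```

```text
t 31.68 tcp [ 0.4769 -0.3347  0.03  ] tilt [-0.002  0.002 -1.   ] yang 87.3 shift [-0.12 -0.13  3.36] turn 0.001 F [ 0.27  0.37 -3.65] gap 0.0551 q6 [-0.81 -2.34]
```

View pics/s23.png

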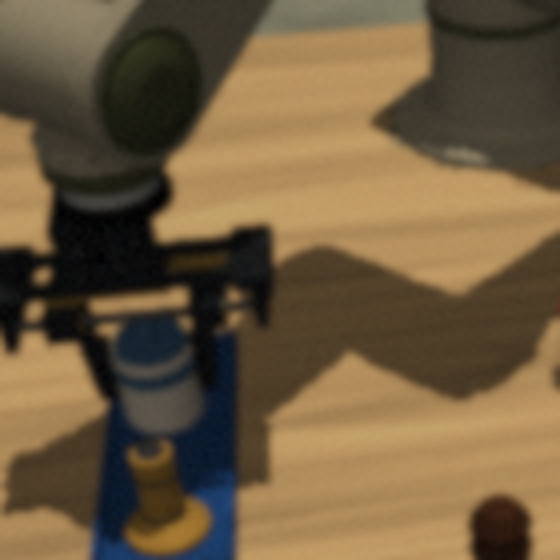

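{"fn": "carry_out", "kwargs": {
  "steps": [
    [[0, 0, 1], [0, 0, 0]],
    [[0, 0, 2], [0, 0, 0]],
    [[0, 0, 2.6], [0, 0, 0]],
    [[0, 0, 2.9], [0, 0, 0]],
    [[0, 0, 3.1], [0, 0, 0]],
    [[0, 0, 3.25], [0, 0, 0]],
    [[0, 0, 3.35], [0, 0, 0]],
    [[0, 0, 3.45], [0, 0, 0]],
    [[0, 0, 3.5], [0, 0, 0]],
    [[0, 0, 3.5], [0, 0, 0]]
  ]
}}

```text
clock: 32.57
tcp_pos: [0.4775, -0.3357, -0.0035]
eef_rot: [0.023, 1.0, -0.0, 0.0]
force: [0.8, -0.1, -3.4]
finger_gap: 0.0551
```

```bash
python3 - <<'E'
from h import *
fmean(5)
d=snap("s24","scene",(100,80,240,220),4)
E
```

```text
Fmean [-0.05 -0.14 -2.89] sd [0.54 0.34 0.45] tcp [ 0.4775 -0.3357 -0.0035]
```

View pics/s24.png

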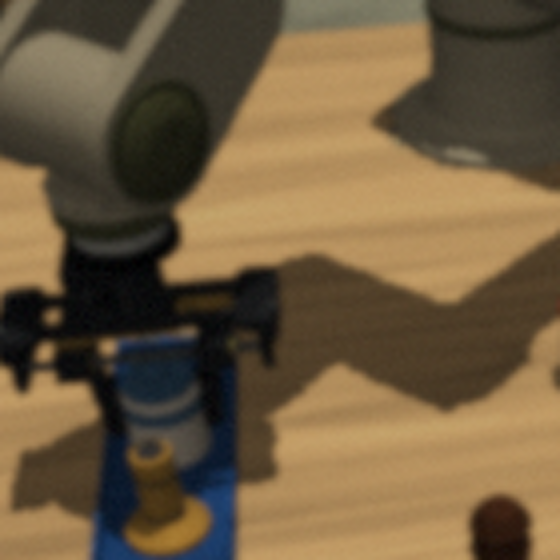

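{"fn": "carry_out", "kwargs": {
  "steps": [
    [[0, 0, 0.08], [0, 0, 0]],
    [[0, 0, 0.14], [0, 0, 0]],
    [[0, 0, 0.14], [0, 0, 0]],
    [[0, 0, 0.14], [0, 0, 0]]
  ]
}}

```text
clock: 33.2
tcp_pos: [0.4776, -0.3358, -0.0036]
eef_rot: [0.023, 1.0, -0.0, 0.0]
force: [-3.9, 2.9, 12.0]
finger_gap: 0.0549
```

```bash
python3 - <<'E'
from h import *
fmean(5)
E
```

```text
Fmean [-4.22  3.14 11.43] sd [0.43 0.29 0.36] tcp [ 0.4776 -0.3358 -0.0036]
```

Firm contact (11 N). Releasing.

{"fn": "carry_out", "kwargs": {
  "steps": [
    [[0, 0, -0.05], [0, 0, 0]],
    [[0, 0, -0.08], [0, 0, 0]],
    [[0, 0, -0.08], [0, 0, 0]],
    [[0, 0, -0.08], [0, 0, 0]],
    [[0, 0, -0.08], [0, 0, 0]],
    [[0, 0, -0.08], [0, 0, 0]],
    [[0, 0, -0.08], [0, 0, 0]]
  ],
  "jaw": 8.8
}}

```text
clock: 34.03
tcp_pos: [0.4775, -0.3356, -0.0043]
eef_rot: [0.023, 1.0, 0.0, -0.0]
force: [1.1, 0.3, -0.5]
finger_gap: 0.088
```

{"fn": "carry_out", "kwargs": {
  "steps": [
    [[0, 0, -1], [0, 0, 0]],
    [[0, 0, -3], [0, 0, 0]],
    [[0, 0, -6], [0, 0, 0]],
    [[0, 0, -9], [0, 0, 0]],
    [[0, 0, -12], [0, 0, 0]],
    [[0, 0, -12], [0, 0, 0]],
    [[0, 0, -12], [0, 0, 0]]
  ]
}}

```text
clock: 34.62
tcp_pos: [0.478, -0.3362, 0.1176]
eef_rot: [0.023, 1.0, -0.001, 0.001]
force: [-0.5, -0.2, -0.3]
finger_gap: 0.088
```

```bash
python3 - <<'E'
from h import *
to((.452,-.006,.12),0)
to((.452,-.006,.12),87.3)
d=snap("s25","scene",(100,80,240,220),4)
E
```

```text
t 34.62 tcp [ 0.478  -0.3362  0.1176] tilt [ 0.002 -0.003 -1.   ] yang 87.3 shift [ 4.14 32.86 -0.33] turn 1.524 F [-0.48 -0.16 -0.3 ] gap 0.088 q6 [-0.81 -2.34]
t 34.62 tcp [ 0.478  -0.3362  0.1176] tilt [ 0.002 -0.003 -1.   ] yang 87.3 shift [ 4.14 32.86 -0.33] turn 0.0 F [-0.48 -0.16 -0.3 ] gap 0.088 q6 [-0.81 -2.34]
```

View pics/s25.png

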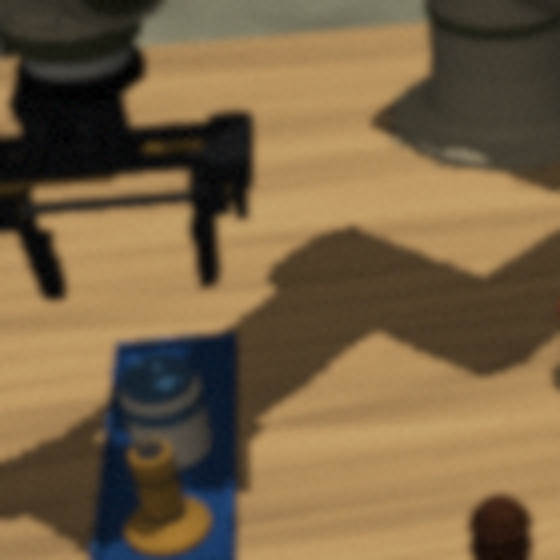

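{"fn": "carry_out", "kwargs": {
  "steps": [
    [[0.4, 3.5, 0], [0, 0, 0]],
    [[0.9, 7.2, 0], [0, 0, 0]],
    [[1.4, 11, 0], [0, 0, 0]],
    [[1.9, 14.8, 0], [0, 0, 0]],
    [[2.4, 18.6, 0], [0, 0, 0]],
    [[2.9, 22.4, 0], [0, 0, 0]],
    [[3.4, 26.2, 0], [0, 0, 0]],
    [[3.8, 30, 0], [0, 0, 0]],
    [[4.1, 32.4, 0], [0, 0, 0]],
    [[4.1, 32.8, 0], [0, 0, 0]]
  ]
}}

```text
clock: 35.5
tcp_pos: [0.4503, -0.0027, 0.1146]
eef_rot: [0.022, 1.0, 0.001, -0.001]
force: [-0.6, 0.5, 0.2]
finger_gap: 0.0876
```

{"fn": "carry_out", "kwargs": {
  "steps": [
    [[0, 0, 2], [0, 0, 0]],
    [[0, 0, 4], [0, 0, 0]],
    [[0, 0, 5], [0, 0, 0]],
    [[0, 0, 5], [0, 0, 0]],
    [[0, 0, 5], [0, 0, 0]]
  ]
}}

```text
clock: 35.92
tcp_pos: [0.4515, -0.0066, 0.0652]
eef_rot: [0.024, 1.0, 0.0, -0.001]
force: [0.3, 0.5, 0.1]
finger_gap: 0.0879
```

```bash
python3 - <<'E'
from h import *
fmean(12)
to((.452,-.006,-.008),87.3)
d=snap("s26","scene",(170,60,310,200),4)
E
```

```text
Fmean [0.15 0.08 0.15] sd [0.46 0.46 0.31] tcp [ 0.452  -0.0064  0.066 ]
t 36.52 tcp [ 0.4519 -0.0061  0.0658] tilt [ 0. -0. -1.] yang 87.3 shift [-0.01  0.01  7.38] turn 0.0 F [-0.11 -1.59  0.07] gap 0.0882 q6 [-0.27 -1.8 ]
```

View pics/s26.png

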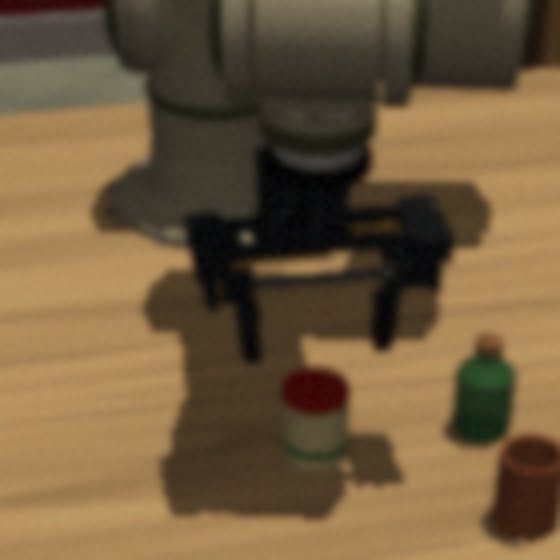

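{"fn": "carry_out", "kwargs": {
  "steps": [
    [[0, 0, 1.5], [0, 0, 0]],
    [[0, 0, 3], [0, 0, 0]],
    [[0, 0, 4.5], [0, 0, 0]],
    [[0, 0, 6], [0, 0, 0]],
    [[0, 0, 7], [0, 0, 0]],
    [[0, 0, 7.3], [0, 0, 0]],
    [[0, 0, 7.3], [0, 0, 0]],
    [[0, 0, 7.3], [0, 0, 0]]
  ]
}}

```text
clock: 37.23
tcp_pos: [0.4521, -0.0062, -0.0069]
eef_rot: [0.023, 1.0, -0.0, 0.0]
force: [0.1, -0.2, 0.4]
finger_gap: 0.0876
```

{"fn": "carry_out", "kwargs": {
  "steps": [
    [[0, 0, 0], [0, 0, 0]],
    [[0, 0, 0], [0, 0, 0]],
    [[0, 0, 0], [0, 0, 0]],
    [[0, 0, 0], [0, 0, 0]],
    [[0, 0, 0], [0, 0, 0]],
    [[0, 0, 0], [0, 0, 0]],
    [[0, 0, 0], [0, 0, 0]],
    [[0, 0, 0], [0, 0, 0]]
  ],
  "jaw": 4.3,
  "grip_force": 30
}}

```text
clock: 37.9
tcp_pos: [0.4519, -0.0061, -0.0072]
eef_rot: [0.023, 1.0, -0.0, 0.0]
force: [-1.4, 0.4, 3.7]
finger_gap: 0.0527
```

{"fn": "carry_out", "kwargs": {
  "steps": [
    [[0, 0, -0.4], [0, 0, 0]],
    [[0, 0, -1], [0, 0, 0]],
    [[0, 0, -2.2], [0, 0, 0]],
    [[0, 0, -3.8], [0, 0, 0]],
    [[0, 0, -5.6], [0, 0, 0]],
    [[0, 0, -7.4], [0, 0, 0]],
    [[0, 0, -9.2], [0, 0, 0]],
    [[0, 0, -10.5], [0, 0, 0]],
    [[0, 0, -11], [0, 0, 0]],
    [[0, 0, -11], [0, 0, 0]]
  ]
}}

```text
clock: 38.73
tcp_pos: [0.4522, -0.0062, 0.1036]
eef_rot: [0.023, 1.0, -0.0, 0.001]
force: [0.5, -0.2, -3.6]
finger_gap: 0.0526
```

{"fn": "carry_out", "kwargs": {
  "steps": [
    [[0, 0, 0], [0, 0, 0]],
    [[0, 0, 0], [0, 0, 0]],
    [[0, 0, 0], [0, 0, 0]],
    [[0, 0, 0], [0, 0, 0]],
    [[0, 0, 0], [0, 0, 0]],
    [[0, 0, 0], [0, 0, 0]]
  ]
}}

```text
clock: 39.23
tcp_pos: [0.4518, -0.0061, 0.1025]
eef_rot: [0.023, 1.0, 0.0, -0.0]
force: [0.0, -0.2, -3.6]
finger_gap: 0.0526
```

```bash
python3 - <<'E'
from h import *
fmean(20)
fmean(20)
d=snap("s27","scene",(170,60,310,200),4)
to((.429,.327,.1),81.7)
to((.390,-.332,.1),87.3)
E
```

```text
Fmean [-0.05 -0.07 -3.61] sd [0.44 0.45 0.38] tcp [ 0.4518 -0.0061  0.1027]
Fmean [-0.08  0.06 -3.5 ] sd [0.64 0.44 0.7 ] tcp [ 0.4519 -0.0061  0.1027]
t 41.28 tcp [ 0.4518 -0.0061  0.1027] tilt [-0.  0. -1.] yang 87.3 shift [ 3.84 33.17  0.27] turn 0.098 F [-0.56  0.13 -3.74] gap 0.0524 q6 [-0.27 -1.8 ]
t 41.28 tcp [ 0.4518 -0.0061  0.1027] tilt [-0.  0. -1.] yang 87.3 shift [  4.65 -32.84   0.27] turn 0.0 F [-0.56  0.13 -3.74] gap 0.0524 q6 [-0.27 -1.8 ]
```

View pics/s27.png

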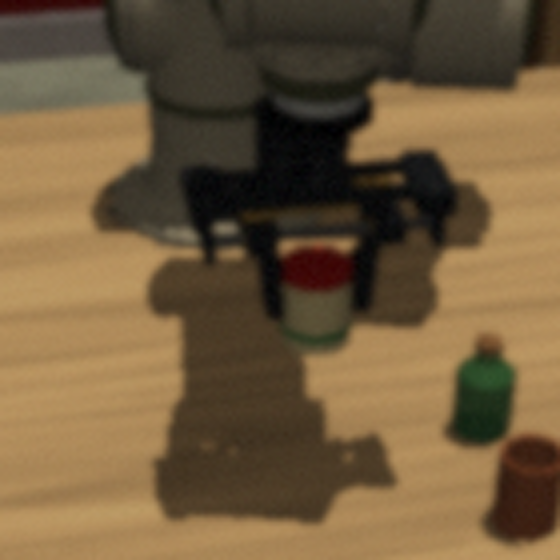

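The tin reads 3.56 N against a 0.15 N baseline, so about 370 g. It counts as full and goes to the red tray.

{"fn": "carry_out", "kwargs": {
  "steps": [
    [[0.1, 1.2, 0], [0, 0, 0]],
    [[0.4, 4, 0], [0, 0, 0]],
    [[0.9, 7.5, 0], [0, 0, 0]],
    [[1.3, 11.2, 0], [0, 0, 0]],
    [[1.7, 15, 0], [0, 0, 0]],
    [[2.2, 18.8, 0], [0, 0, 0]],
    [[2.6, 22.5, 0], [0, 0, 0.03]],
    [[3.1, 26.3, 0], [0, 0, 0.06]],
    [[3.4, 29.3, 0], [0, 0, 0.09]],
    [[3.7, 31.6, 0], [0, 0, 0.1]]
  ]
}}

```text
clock: 42.12
tcp_pos: [0.429, 0.3138, 0.1026]
eef_rot: [0.073, 0.997, 0.0, 0.0]
force: [0.1, -0.5, -4.0]
finger_gap: 0.0523
```

{"fn": "carry_out", "kwargs": {
  "steps": [
    [[0.1, 1.3, 0], [0, 0, 0]],
    [[0.1, 1.6, 0], [0, 0, 0]],
    [[0.1, 1.6, 1], [0, 0, 0]],
    [[0.1, 1.6, 2.5], [0, 0, 0]],
    [[0.1, 1.6, 4], [0, 0, 0]],
    [[0.1, 1.6, 5.5], [0, 0, 0]],
    [[0.1, 1.6, 6.5], [0, 0, 0]],
    [[0.1, 1.6, 7], [0, 0, 0]],
    [[0.1, 1.6, 7], [0, 0, 0]]
  ]
}}

```text
clock: 42.87
tcp_pos: [0.4307, 0.3263, 0.0316]
eef_rot: [0.074, 0.997, -0.001, -0.001]
force: [0.6, 0.3, -3.4]
finger_gap: 0.0523
```

```bash
python3 - <<'E'
from h import *
to((.429,.327,-.0022),81.7)
d=snap("s28","scene",(290,60,430,200),4)
E
```

```text
t 42.87 tcp [0.4307 0.3263 0.0316] tilt [-0.002 -0.001 -1.   ] yang 81.5 shift [0.17 0.04 3.39] turn -0.003 F [ 0.56  0.3  -3.41] gap 0.0523 q6 [ 0.43 -0.99]
```

View pics/s28.png

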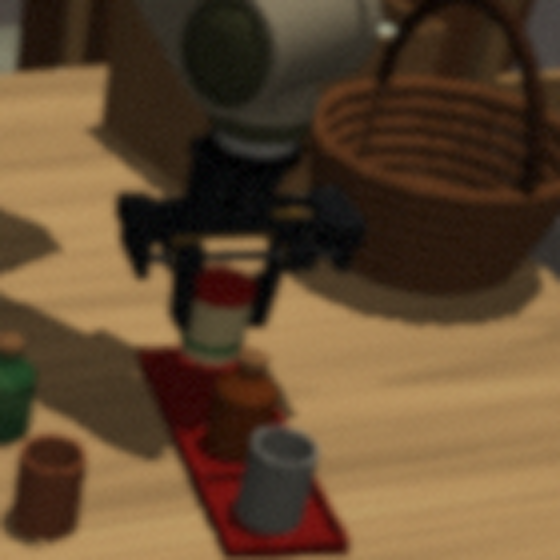

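{"fn": "carry_out", "kwargs": {
  "steps": [
    [[0.1, 0, 1], [0, 0, 0]],
    [[0.1, 0, 2], [0, 0, 0]],
    [[0.1, 0, 2.6], [0, 0, 0]],
    [[0.1, 0, 2.9], [0, 0, 0]],
    [[0.1, 0, 3.1], [0, 0, 0]],
    [[0.1, 0, 3.2], [0, 0, 0]],
    [[0.1, 0, 3.3], [0, 0, 0]],
    [[0.1, 0, 3.4], [0, 0, 0]],
    [[0.1, 0, 3.4], [0, 0, 0]],
    [[0.1, 0, 3.4], [0, 0, 0]]
  ]
}}

```text
clock: 43.75
tcp_pos: [0.4301, 0.3275, -0.0011]
eef_rot: [0.073, 0.997, 0.0, 0.0]
force: [0.4, -0.2, -4.1]
finger_gap: 0.0524
```

```bash
python3 - <<'E'
from h import *
fmean(5)
E
```

```text
Fmean [ 0.48 -0.11 -3.62] sd [0.33 0.32 0.33] tcp [ 0.4301  0.3274 -0.0011]
```

{"fn": "carry_out", "kwargs": {
  "steps": [
    [[0, 0, 0.06], [0, 0, 0]],
    [[0, 0, 0.12], [0, 0, 0]],
    [[0, 0, 0.17], [0, 0, 0]],
    [[0, 0, 0.17], [0, 0, 0]],
    [[0, 0, 0.17], [0, 0, 0]]
  ]
}}

```text
clock: 44.42
tcp_pos: [0.4302, 0.3274, -0.0021]
eef_rot: [0.073, 0.997, 0.0, 0.0]
force: [-2.6, -1.8, 6.0]
finger_gap: 0.0526
```

```bash
python3 - <<'E'
from h import *
fmean(5)
E
```

```text
Fmean [-3.13 -1.8   6.23] sd [0.62 0.29 0.82] tcp [ 0.4301  0.3274 -0.0022]
```

Contact. Opening, lifting and backing away for a last look.

{"fn": "carry_out", "kwargs": {
  "steps": [
    [[0, 0, 0], [0, 0, 0]],
    [[0, 0, 0], [0, 0, 0]],
    [[0, 0, 0], [0, 0, 0]],
    [[0, 0, 0], [0, 0, 0]],
    [[0, 0, 0], [0, 0, 0]],
    [[0, 0, 0], [0, 0, 0]]
  ],
  "jaw": 8.8
}}

```text
clock: 45.17
tcp_pos: [0.4301, 0.3274, -0.003]
eef_rot: [0.073, 0.997, 0.0, -0.0]
force: [0.2, -0.9, -0.4]
finger_gap: 0.0877
```

{"fn": "carry_out", "kwargs": {
  "steps": [
    [[0, 0, -1], [0, 0, 0]],
    [[0, 0, -3], [0, 0, 0]],
    [[0, 0, -6], [0, 0, 0]],
    [[0, 0, -9], [0, 0, 0]],
    [[0, 0, -12], [0, 0, 0]],
    [[0, 0, -15], [0, 0, 0]],
    [[0, 0, -17], [0, 0, 0]],
    [[0, 0, -17], [0, 0, 0]]
  ]
}}

```text
clock: 45.83
tcp_pos: [0.4316, 0.3282, 0.1721]
eef_rot: [0.073, 0.997, 0.002, 0.004]
force: [-0.6, 0.3, 0.1]
finger_gap: 0.0877
```

{"fn": "carry_out", "kwargs": {
  "steps": [
    [[3, 0, 0], [0, 0, 0]],
    [[6, -1, 0], [0, 0, 0]],
    [[8, -4, 0], [0, 0, 0]],
    [[10, -7, 0], [0, 0, 0]],
    [[10, -10, 0], [0, 0, 0]],
    [[10, -13, 0], [0, 0, 0]],
    [[10, -16, 0], [0, 0, 0]],
    [[10, -19, 0], [0, 0, 0]],
    [[10, -19, 0], [0, 0, 0]],
    [[10, -19, 0], [0, 0, 0]]
  ]
}}

```text
clock: 46.67
tcp_pos: [0.3032, 0.1533, 0.1669]
eef_rot: [0.075, 0.997, 0.0, 0.0]
force: [-0.1, 0.8, 0.4]
finger_gap: 0.0881
```

```bash
python3 - <<'E'
from h import *
to((.3,.1,.2))
d=snap("s30","scene",(90,80,430,270),2.3)
t=snap("t30","top",(90,80,430,330),2.3)
np.savez("s30.npz",**d)
P=dict(pewter=(.603,.301,.071),amber=(.516,.314,.091),tin=(.43,.327,.071),candle=(.566,-.34,.077),jar=(.478,-.336,.087))
for n,p in P.items(): print(n); upright(d,p,.034,(.02,.1))
E
```

```text
t 46.67 tcp [0.3032 0.1533 0.1669] tilt [ 0.  0. -1.] yang 81.4 shift [-0.48 -5.32 -3.31] turn None F [-0.09  0.83  0.37] gap 0.0881 q6 [ 0.12 -1.3 ]
pewter
0.02 45 [0.596 0.275] [0.632 0.32 ] xmid(y) 0.2971
0.03 49 [0.596 0.276] [0.631 0.32 ] xmid(y) 0.2978
0.04 61 [0.58  0.275] [0.632 0.324] xmid(y) 0.2995
0.05 81 [0.581 0.275] [0.63  0.325] xmid(y) 0.2999
0.06 84 [0.581 0.277] [0.629 0.323] xmid(y) 0.3001
0.07 49 [0.58  0.276] [0.628 0.326] xmid(y) 0.3011
amber
0.02 31 [0.506 0.29 ] [0.542 0.312] xmid(y) 0.301
0.03 31 [0.515 0.289] [0.541 0.32 ] xmid(y) 0.3047
0.04 42 [0.507 0.288] [0.543 0.333] xmid(y) 0.3107
0.05 48 [0.506 0.29 ] [0.543 0.335] xmid(y) 0.3123
0.06 74 [0.501 0.29 ] [0.541 0.336] xmid(y) 0.3132
0.07 33 [0.504 0.299] [0.532 0.329] xmid(y) 0.314
0.08 24 [0.509 0.303] [0.529 0.32 ] xmid(y) 0.3115
0.09 22 [0.506 0.305] [0.528 0.325] xmid(y) 0.3148
tin
0.02 30 [0.414 0.302] [0.455 0.328] xmid(y) 0.3151
0.03 36 [0.422 0.3  ] [0.453 0.346] xmid(y) 0.3231
0.04 37 [0.419 0.302] [0.454 0.346] xmid(y) 0.3237
0.05 40 [0.423 0.302] [0.455 0.348] xmid(y) 0.3249
0.06 47 [0.404 0.301] [0.455 0.355] xmid(y) 0.328
0.07 102 [0.402 0.301] [0.453 0.352] xmid(y) 0.3265
candle
0.02 46 [ 0.56  -0.356] [ 0.586 -0.321] xmid(y) -0.3386
0.03 28 [ 0.567 -0.351] [ 0.579 -0.326] xmid(y) -0.3385
0.04 31 [ 0.564 -0.351] [ 0.58  -0.325] xmid(y) -0.3383
0.05 24 [ 0.568 -0.351] [ 0.581 -0.325] xmid(y) -0.3382
0.06 36 [ 0.565 -0.353] [ 0.581 -0.325] xmid(y) -0.339
0.07 72 [ 0.55  -0.351] [ 0.58  -0.325] xmid(y) -0.3385
jar
0.02 28 [ 0.478 -0.361] [ 0.506 -0.307] xmid(y) -0.3343
0.03 39 [ 0.477 -0.359] [ 0.506 -0.308] xmid(y) -0.3334
0.04 56 [ 0.476 -0.36 ] [ 0.505 -0.307] xmid(y) -0.3338
0.05 58 [ 0.479 -0.362] [ 0.507 -0.307] xmid(y) -0.3344
0.06 70 [ 0.474 -0.362] [ 0.506 -0.307] xmid(y) -0.3344
0.07 151 [ 0.451 -0.36 ] [ 0.502 -0.31 ] xmid(y) -0.3349
0.08 20 [ 0.473 -0.342] [ 0.487 -0.328] xmid(y) -0.335
```

View pics/s30.png

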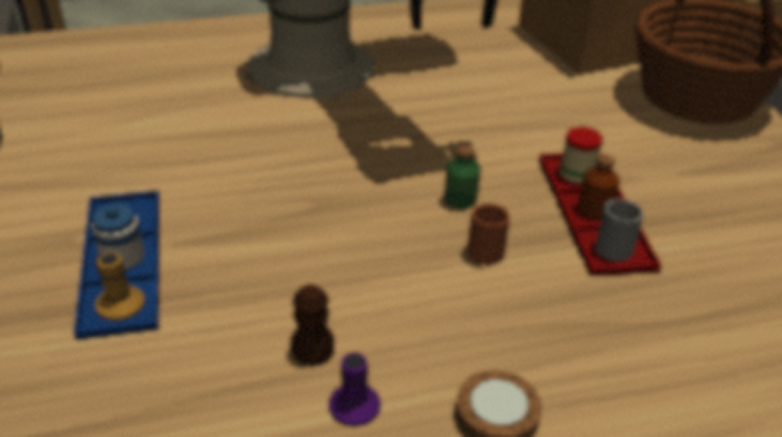

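View pics/t30.png

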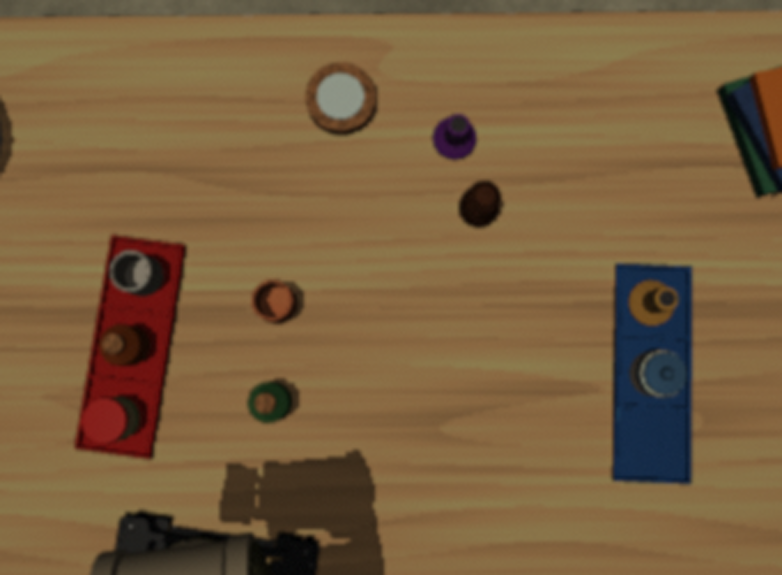

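The views show all five upright and one to a compartment. In the top view the red tray holds pewter (135,272), amber (125,345) and tin (110,420), and the blue tray holds the candlestick (655,302) and jar (660,373). The copper, green, mill and purple pieces are where they stood, and the gripper is clear. Handing in.

```bash
python3 -c "
from rig import bot
print(bot.sign_off())"
```

```text
the job is handed in; nothing more can be done
None
```

Both lots are made up and the job is handed in, at about 47 s of the 118 s allowed.

- **Red tray:** pewter beaker, amber bottle and the sealed tin. The tin weighed about 3.7 N, roughly 370 g, so it counts as full.
- **Blue tray:** brass candlestick and white jar.

**Last checks:** The final pictures and depth readings show all five things upright, one to a compartment. Each was lowered until the force showed contact before release. The copper beaker, green bottle, pepper mill and purple look-alike were not touched and show no movement by eye.

**Disagreements:**
- The reported TCP height read about 36 mm lower than the fingertips seen by the camera. The camera proved right: there was no table contact at a reported z below 0, so I worked with that offset.
- The force readings for the other things differed from their stated weights by up to about 20%. Even with that error the tin stays at about 300 g or more, so red is an accepted lot.
- The white jar was pressed down with about 11 N before release, more than the 5–6 N for the others. That is well within the limits.

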